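# Dry-lay and moisture-test a panel for glueing on the saw table

## Robot

A 6-joint arm with a two-finger parallel gripper is mounted at the origin on the work surface. World frame = base frame: x ahead of the robot, y to its left, z up, the work surface at z = 0. Lengths are in m, angles in rad, forces in N, time in s.
With the tool pointing down it reaches from about 0.35 to 0.85 m from the base axis. Payload 8.1 kg.
Tool frame: the origin (TCP) lies on the centre line of the jaws, within the pads' length; the fingertips stand robot.tips_ahead ahead of it and the grasp point (between the pads) lies 6 mm ahead of it (robot.tips_ahead is the distance from the TCP to the fingertips, in m); z points along the fingers, y is the line along which they close (so a half turn about z gives the same grasp; the last joint's range is limited). The gripper opens to 93 mm and grips with 3 to 60 N. Pads are 15 mm wide; open, the fingers measure 128 mm over their backs; the gripper's body (75 mm by 188 mm) begins 65 mm behind the grasp point.
Start: joints at [1.221, 0.13, 1.488, -0, 1.523, -0.085], TCP at [0.157, 0.579, 0.244] pointing down, gripper open.
Joint ranges: [-2.96, 2.96], [-0.89, 2.26], [0.02, 2.5], [-1.34, 4.48], [0, 2.73], [-2.66, 2.66]. Speed limits (rad/s): [2.39, 2.39, 2.79, 3.14, 3.14, 3.14].

## Interface

Orientations are given as a rotation vector (axis times angle).
In Python, from plant import robot gives the robot as it stands.
- The arm moves only by the tool apply_moves, never from a script. Its arguments are lists of equal length, an entry for each row: "delta_pos": the shift along the tool's x, y, z in cm, a list of three; "twist": the turn about the tool's z in rad. A call has 1 to 8 rows; each row shifts and turns the commanded pose from where the row before left it, along the tool's axes as they then stand; what a row does not reach is not made up. A row lasts 1/8 s, in which the tool goes at most 62.5 mm and 10.7 degrees, less where a joint would pass 70% of its speed; a pose out of reach is approached as far as the arm can. A call with a gripper value outside its range is refused whole. "gripper" is the finger opening in cm, from 0 to 9.3, set as the call begins (left out, the last holds). The fingers move at their own pace and stop on an object; "squeeze" is the grip in N (left out, the last holds). Time passes only in rows, so rows that do not move let the fingers close. It gives the time, the measured TCP pose, the force, the opening and the grip force at its end, in the units of the state.
- robot.read_state(): the state, without advancing time (a new reading comes with each control period).
- robot.read_camera(name): name is "side" or "top"; returns a dict with "frame" (400x640x3 uint8, red, green, blue), "vertical_fov" (degrees; the focal length in pixels is half the picture's height over the tangent of half this angle, whatever the lens; pixels are square), "cx", "cy" (the principal point, pixels), "R" (3x3) and "t" (3): a world point X has camera coordinates R X + t. Camera axes: x right, y down, z forward; pixel columns grow to the right and rows downward; lengths in m; the calibration is good to about 2 mm. A picture is of the moment at which its call begins. There is no depth.
- robot.close_job(): hands the job in; it is judged then, once.
The state is a dict: "t": time; "q": joint angles; "dq": joint speeds; "joint_torque": joint torques, N m; "tool_pos": TCP position; "orientation": TCP orientation; "force": force on the tool from outside, world axes, zero at the start; "wrist_torque": the same for the moment, N m; "opening": finger opening in m; "gripper_force": force on a finger pad.
Only numpy, scipy, OpenCV 4.12 (cv2) and the standard library are available. Lean on these libraries where they do the work, as an engineer would, in place of code of your own. Each camera call takes 0.05 s, during which the arm holds its last target. There are 200 camera calls.

## Task

Get this panel ready for glueing: keeping their order, slide the loose boards together on the saw table, flush against the fence and against one another with no gaps. Then take the moisture meter and, working outwards from the board at the fence, press its pins for about a second on the two crayon crosses of each board, first the one nearer you and then the far one. Lay the meter back flat in the middle of its rubber mat and stand the fallen glue bottle upright on the saw top; leave the panel closed up and the saw blade, tape measure and try square where they are.

Things in the scene. Friction and masses are not known exactly. Their poses are not given: they have to be found in the camera images.
- fence: the saw's aluminium rip fence, fixed, a straight bar 740 x 40 x 45 mm high standing on the saw table to the robot's left and running straight away from the robot (its x axis = world x). Origin at the centre of its underside; the working face is the upright plane at y = -20 mm in its frame, and the boards lie on that -y side.
- board1: loose bare wood board 200 x 44 x 20 mm thick, about 123 g, lying flat, length (x axis) roughly along the fence: the one nearest the fence when all four are there (two or three are; they start in this order from the fence outwards). Origin at the centre of its underside, z up. Slides easily when pushed on its long edge.
- mark1a (a point): middle of the dark 26 mm crayon cross nearer the robot on the top face of board1: x = -55 mm, y = 0, z = 20 mm of the board
- mark1b (a point): middle of the dark 26 mm crayon cross farther from the robot on the top face of board1: x = 60 mm, y = 0, z = 20 mm of the board
- board2: loose bare wood board 230 x 52 x 20 mm thick, about 167 g, lying flat, length (x axis) roughly along the fence: the second from the fence when all four are there (two or three are; they start in this order from the fence outwards). Origin at the centre of its underside, z up. Slides easily when pushed on its long edge.
- mark2a (a point): middle of the dark 26 mm crayon cross nearer the robot on the top face of board2: x = -70 mm, y = 0, z = 20 mm of the board
- mark2b (a point): middle of the dark 26 mm crayon cross farther from the robot on the top face of board2: x = 50 mm, y = 0, z = 20 mm of the board
- board3: loose bare wood board 210 x 40 x 20 mm thick, about 118 g, lying flat, length (x axis) roughly along the fence: the third from the fence when all four are there (two or three are; they start in this order from the fence outwards). Origin at the centre of its underside, z up. Slides easily when pushed on its long edge.
- mark3a (a point): middle of the dark 26 mm crayon cross nearer the robot on the top face of board3: x = -50 mm, y = 0, z = 20 mm of the board
- mark3b (a point): middle of the dark 26 mm crayon cross farther from the robot on the top face of board3: x = 65 mm, y = 0, z = 20 mm of the board
- board4: loose bare wood board 220 x 48 x 20 mm thick, about 148 g, lying flat, length (x axis) roughly along the fence: the one farthest from the fence when all four are there (two or three are; they start in this order from the fence outwards). Origin at the centre of its underside, z up. Slides easily when pushed on its long edge.
- mark4a (a point): middle of the dark 26 mm crayon cross nearer the robot on the top face of board4: x = -65 mm, y = 0, z = 20 mm of the board
- mark4b (a point): middle of the dark 26 mm crayon cross farther from the robot on the top face of board4: x = 55 mm, y = 0, z = 20 mm of the board
- meter: grey pin moisture meter lying flat on the mat, pins roughly towards the robot, 160 g: case 115 x 38 wide x 26 mm thick (x = -77 to 38), nose 30 wide, 14 thick (to x = 63), two steel pins 18 mm apart (to x = 77, at z = 13). Origin mid-length at the underside, x to the pins, z up out of the display. Grip it across its width; tipped 45 degrees pins-down, the pins reach the wood before the fingers.
- meter_tip (a point): point midway between the ends of the two pins of the meter: x = 77, y = 0, z = 13 mm of the meter
- mat: flat black rubber mat 220 (x) x 130 (y) x 3 mm, fixed on the saw table to the robot's right; origin at the centre of its underside. The meter lies on it.
- bottle: white squeeze bottle of wood glue, about 280 g, fallen over: flat-sided body 36 (x) x 52 (y) x 110 mm, a shoulder, then a grey nozzle; 163 mm tall in all. Origin at the centre of its base, z along its height towards the nozzle (upright when z points up). At the start it lies on a broad side, 36 mm high, its z axis level and pointing roughly away from the robot.
- bottle_tip (a point): end of the glue bottle's nozzle, 163 mm from its base on its axis
- sawblade: bystander: circular saw blade lying flat, 210 mm across, 2.5 mm thick; origin at the centre of its underside. Leave alone.
- tape: bystander: tape measure 70 x 40 x 62 mm high; origin at the centre of its underside. Leave alone.
- trysquare: bystander: try square with a 120 mm wooden stock along y and a 150 mm steel blade along +x, 16 mm high; origin under the middle of the stock. Leave alone.
Mind the look-alikes: they are no part of the job. What is shaped like the board3 but pink or red is not meant.

How it is judged:
On the way, in this order (a step that is already met when the one before it is completed fails the run):
1. the boards are closed up flush against the fence and one another ((y of board1 in the frame of fence between -0.045 and -0.039 m and angle between the x axis of board1 and the x axis of fence, either way round below 0.025 rad) and height (world z) of each of board1, board2, board3, board4 below 0.004 m and angle between each of board1, board2, board3, board4's own z axis and vertical below 0.05 rad and ((y of board2 in the frame of fence between -0.049 and -0.043 m and angle between the x axis of board2 and the x axis of fence, either way round below 0.025 rad) or (y of board2 in the frame of board1 between -0.051 and -0.045 m and angle between the x axis of board2 and the x axis of board1, either way round below 0.025 rad) or (y of board2 in the frame of board1 between 0.045 and 0.051 m and angle between the x axis of board2 and the x axis of board1, either way round below 0.025 rad)) and ((y of board3 in the frame of fence between -0.043 and -0.037 m and angle between the x axis of board3 and the x axis of fence, either way round below 0.025 rad) or (y of board3 in the frame of board1 between -0.045 and -0.039 m and angle between the x axis of board3 and the x axis of board1, either way round below 0.025 rad) or (y of board3 in the frame of board1 between 0.039 and 0.045 m and angle between the x axis of board3 and the x axis of board1, either way round below 0.025 rad) or (y of board3 in the frame of board2 between -0.049 and -0.043 m and angle between the x axis of board3 and the x axis of board2, either way round below 0.025 rad) or (y of board3 in the frame of board2 between 0.043 and 0.049 m and angle between the x axis of board3 and the x axis of board2, either way round below 0.025 rad)) and ((y of board4 in the frame of fence between -0.047 and -0.041 m and angle between the x axis of board4 and the x axis of fence, either way round below 0.025 rad) or (y of board4 in the frame of board1 between -0.049 and -0.043 m and angle between the x axis of board4 and the x axis of board1, either way round below 0.025 rad) or (y of board4 in the frame of board1 between 0.043 and 0.049 m and angle between the x axis of board4 and the x axis of board1, either way round below 0.025 rad) or (y of board4 in the frame of board2 between -0.053 and -0.047 m and angle between the x axis of board4 and the x axis of board2, either way round below 0.025 rad) or (y of board4 in the frame of board2 between 0.047 and 0.053 m and angle between the x axis of board4 and the x axis of board2, either way round below 0.025 rad) or (y of board4 in the frame of board3 between -0.047 and -0.041 m and angle between the x axis of board4 and the x axis of board3, either way round below 0.025 rad) or (y of board4 in the frame of board3 between 0.041 and 0.047 m and angle between the x axis of board4 and the x axis of board3, either way round below 0.025 rad))), for 0.2 s.
2. the meter's pins are pressed on the near cross of board1 (distance between meter_tip and mark1a below 0.01 m and contact force between meter and board1 above 0.5 N), for 0.5 s.
3. the meter's pins are pressed on the far cross of board1 (distance between meter_tip and mark1b below 0.01 m and contact force between meter and board1 above 0.5 N), for 0.5 s.
4. the meter's pins are pressed on the near cross of board2 (distance between meter_tip and mark2a below 0.01 m and contact force between meter and board2 above 0.5 N), for 0.5 s.
5. the meter's pins are pressed on the far cross of board2 (distance between meter_tip and mark2b below 0.01 m and contact force between meter and board2 above 0.5 N), for 0.5 s.
6. the meter's pins are pressed on the near cross of board3 (distance between meter_tip and mark3a below 0.01 m and contact force between meter and board3 above 0.5 N), for 0.5 s.
7. the meter's pins are pressed on the far cross of board3 (distance between meter_tip and mark3b below 0.01 m and contact force between meter and board3 above 0.5 N), for 0.5 s.
8. the meter's pins are pressed on the near cross of board4 (distance between meter_tip and mark4a below 0.01 m and contact force between meter and board4 above 0.5 N), for 0.5 s.
9. the meter's pins are pressed on the far cross of board4 (distance between meter_tip and mark4b below 0.01 m and contact force between meter and board4 above 0.5 N), for 0.5 s.
At the end, for the whole second after the job is handed in: Every board there lies flat with its long edge against the fence or the next board (gap at most 3 mm, parallel within 0.025 rad); the meter lies flat on the mat with its origin within 50 mm of the mat's centre; the glue bottle stands upright (within 0.08 rad) on the table; all at rest (all of step 1 and horizontal distance between meter and mat below 0.05 m and height (world z) of meter_tip between 0.01 and 0.022 m and (angle between meter's own z axis and vertical below 0.1 rad or angle between meter's own z axis and vertical above 3.04 rad) and angle between bottle's own z axis and vertical below 0.08 rad and height (world z) of bottle below 0.008 m and linear speed of each of board1, board2, board3, board4, meter, bottle below 0.02 m/s); the robot touches nothing.
It fails at once if the saw blade is shifted more than 30 mm (distance of sawblade from where it was at the start of the episode above 0.03 m).
It fails at once if the tape measure is shifted more than 30 mm (distance of tape from where it was at the start of the episode above 0.03 m).
It fails at once if the try square is shifted more than 30 mm (distance of trysquare from where it was at the start of the episode above 0.03 m).
Of board1, board2, board3, board4 only 2 to 3 are there at a start; the rules pass over those that are not, and their reading is None.
At some moment in a run one of board1, board2, board3, board4, bottle may be knocked a few centimetres aside while the robot is not near it.
Once in a run the grip may slacken for a moment while it holds something.
It also fails if it takes over 208 s, if anything falls off the work surface, if the arm or the gripper's body presses on something with over 40 N, if the wrist force passes 120 N, or if a joint passes its speed limit or range.

## Working session

There is one attempt and no reset: what is moved stays moved. The work goes in short steps, Python scripts to look and compute and a tool call to move; the robot and the scene stay as the last step left them, time stands still between calls to the robot, and variables do not carry over. Pictures are saved under pics/ and viewed, at most 14 in all, crops included, and the job is handed in when it is done.

Besides the shell and the picture viewer there is one more tool, called after "Emit:" by a JSON object that holds its "api" and its "payload", one argument or row to a line. apply_moves: Moves the arm, as the interface text tells. Its arguments: {"type":"object","properties":{"delta_pos":{"type":"array"},"twist":{"type":"array"},"gripper":{"type":"number"},"squeeze":{"type":"number"}},"required":["delta_pos","twist"]}

```bash
mkdir -p pics; ls
python3 - <<'E'
from plant import robot
import cv2
s=robot.read_state();print(s, robot.tips_ahead)
for n in("top","side"):
    c=robot.read_camera(n);cv2.imwrite(f"pics/{n}0.png",c["frame"][:,:,::-1]);print(n,c["vertical_fov"],c["cx"],c["cy"],c["R"],c["t"])
E
```

```text
pics
{'t': 0.0, 'q': array([ 1.22062602e+00,  1.31170422e-01,  1.48927089e+00, -1.56571125e-06,
        1.52300659e+00, -8.53989481e-02]), 'dq': array([-0.0006694 ,  0.00072151,  0.00064718, -0.00034997, -0.00036461,
       -0.00058664]), 'joint_torque': array([-3.09824587e-03, -5.59863746e+01, -4.91739964e+01,  7.64266681e-02,
        3.58397292e-02, -6.55502140e-05]), 'tool_pos': array([0.15681044, 0.57860149, 0.24258649]), 'orientation': array([-4.14635088e-01, -3.11370601e+00,  2.84554237e-03]), 'force': array([ 0.07918255, -1.31034416, -0.25400036]), 'wrist_torque': array([-0.02936397,  0.01659243, -0.02962528]), 'gripper_force': 0.0, 'opening': 0.09295061631741644} 0.025
top 55.354244501445734 325.2293418264823 202.52702458813621 [[ 0.0069435  -0.99974575 -0.02145283]
 [-0.98583265 -0.0032483  -0.16770044]
 [ 0.16758812  0.02231333 -0.98560455]] [0.030656   0.51766327 1.0545395 ]
side 52.402980243494945 322.51400623039245 200.32452237412977 [[ 0.90512091 -0.42494192  0.01343506]
 [-0.30562803 -0.67230085 -0.67424259]
 [ 0.29554635  0.60616494 -0.73838772]] [-0.44980022  0.22445651  1.02000373]
```

View pics/top0.png

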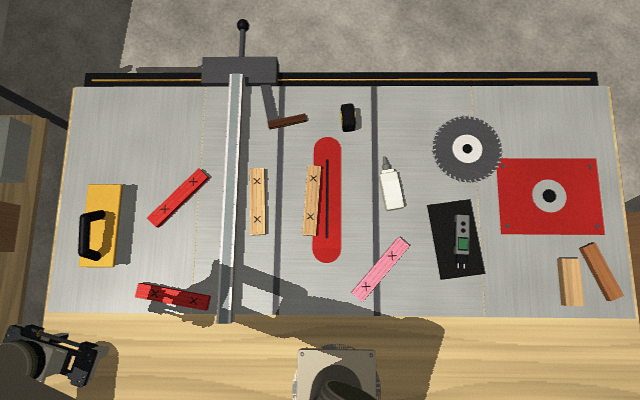

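View pics/side0.png

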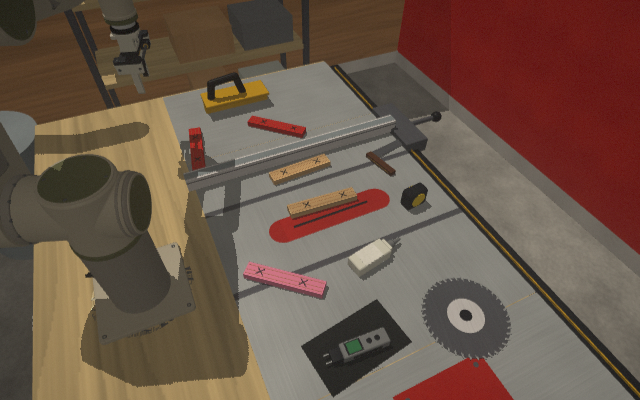

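```bash
cat > h.py <<'E'
import numpy as np, cv2
from plant import robot
from scipy.spatial.transform import Rotation as Ro
def K(c):
    f=c["frame"].shape[0]/2/np.tan(np.radians(c["vertical_fov"])/2)
    return np.array([[f,0,c["cx"]],[0,f,c["cy"]],[0,0,1]])
def proj(c,X):
    p=(K(c)@(np.array(c["R"])@np.atleast_2d(X).T+np.array(c["t"])[:,None])); return (p[:2]/p[2]).T
def unproj(c,uv,z):
    uv=np.atleast_2d(uv); d=np.linalg.inv(K(c))@np.c_[uv,np.ones(len(uv))].T
    R=np.array(c["R"]);t=np.array(c["t"]);o=-R.T@t;d=R.T@d
    return (o[:,None]+d*((z-o[2])/d[2])).T[:,:2]
def rect(c,z,x0,x1,y0,y1,s=2000):
    "warp: image up=+x, left=+y; s px per m"
    w=int((y1-y0)*s);h=int((x1-x0)*s)
    P=np.float32([[x1,y1,z],[x1,y0,z],[x0,y0,z],[x0,y1,z]])
    H=cv2.getPerspectiveTransform(np.float32(proj(c,P)),np.float32([[0,0],[w,0],[w,h],[0,h]]))
    return cv2.warpPerspective(c["frame"],H,(w,h),flags=cv2.INTER_CUBIC)[:,:,::-1].copy()
E
python3 - <<'E'
from h import *
c=robot.read_camera("top")
im=rect(c,0.02,.3,.65,-.1,.3)
cv2.imwrite("pics/r1.png",im)
im=rect(c,0.02,.2,.65,-.5,-.05,1300)
cv2.imwrite("pics/r2.png",im)
print(np.array(unproj(c,[[232,75],[240,75],[218,322],[231,322]],.045)))
E
```

```text
[[0.91346264 0.32228793]
 [0.91335073 0.29759709]
 [0.18324367 0.325801  ]
 [0.18359794 0.28987612]]
```

View pics/r1.png

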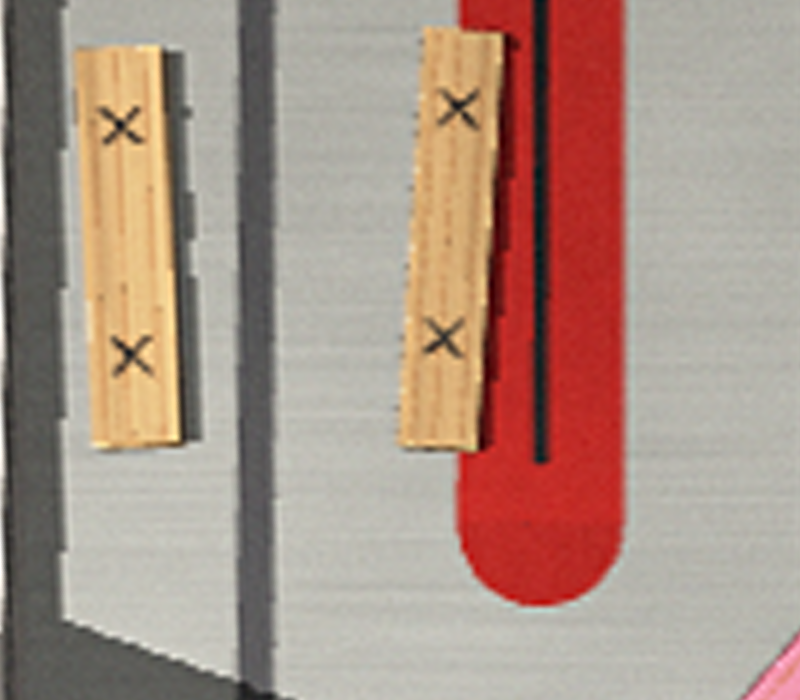

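View pics/r2.png

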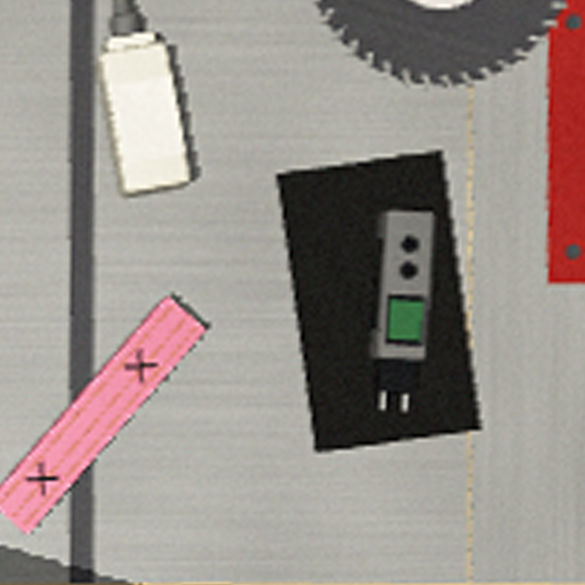

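The top rectified view shows a 200x44 board (board1, centre px 128,245) by the fence and a 209x40 board (board3, centre px 451,239), so boards 1 and 3 are the ones present. Next to them the meter lies on the mat with its pins towards the robot, and the bottle lies with its nozzle pointing away. I'll push both boards with the two spread fingers.

```bash
cat >> h.py <<'E'
def pose():
    s=robot.read_state(); R=Ro.from_rotvec(s["orientation"]).as_matrix()
    return s,np.array(s["tool_pos"]),np.arctan2(R[1,1],R[0,1])
def plan(wps,start=None):
    """wps: list of (x,y,z,heading of tool y,n rows); prints rows in tool axes (cm, rad)"""
    s,p,h=pose() if start is None else (None,np.array(start[:3]),start[3])
    print("from",p.round(4),round(h,3)); rows=[]
    for x,y,z,hd,n in wps:
        dh=(hd-h+np.pi)%(2*np.pi)-np.pi; q=np.array([x,y,z])
        for i in range(n):
            k=n-i; d=(q-p)/k; a=(hd-h if abs(hd-h)<np.pi else dh)/k
            ty=np.array([np.cos(h),np.sin(h)]); tx=np.array([-ty[1],ty[0]])
            r=np.round([d[:2]@tx*100,d[:2]@ty*100,-d[2]*100],2); t=round(-a,3)
            rows.append((r.tolist(),t)); p=p+np.r_[(tx*r[0]+ty*r[1])/100,-r[2]/100]; h=h-t
    for i in range(0,len(rows),8):
        print([r[0] for r in rows[i:i+8]],[r[1] for r in rows[i:i+8]])
E
python3 - <<'E'
from h import *
plan([(.53,.02,.2,0,15),(.53,.02,.034,0,5)])
E
```

```text
from [0.1569 0.5787 0.2428] 1.306
[[-3.38, -2.94, 0.29], [-3.62, -2.64, 0.29], [-3.83, -2.32, 0.28], [-4.02, -1.97, 0.29], [-4.18, -1.62, 0.28], [-4.3, -1.25, 0.29], [-4.39, -0.87, 0.28], [-4.45, -0.48, 0.29]] [np.float64(0.087), np.float64(0.087), np.float64(0.087), np.float64(0.087), np.float64(0.087), np.float64(0.087), np.float64(0.087), np.float64(0.087)]
[[-4.48, -0.09, 0.28], [-4.47, 0.29, 0.29], [-4.43, 0.68, 0.28], [-4.35, 1.06, 0.29], [-4.24, 1.44, 0.28], [-4.1, 1.8, 0.29], [-3.93, 2.16, 0.28], [0.0, 0.0, 3.32]] [np.float64(0.087), np.float64(0.087), np.float64(0.087), np.float64(0.087), np.float64(0.087), np.float64(0.088), np.float64(0.087), np.float64(0.0)]
[[0.0, 0.0, 3.32], [0.0, 0.0, 3.32], [0.0, 0.0, 3.32], [0.0, 0.0, 3.32]] [np.float64(0.0), np.float64(0.0), np.float64(0.0), np.float64(0.0)]
```

Emit:
{"api": "apply_moves", "payload": {
  "delta_pos": [
    [-3.4,-2.9,0.3],
    [-3.6,-2.6,0.3],
    [-3.8,-2.3,0.3],
    [-4.0,-2.0,0.3],
    [-4.2,-1.6,0.3],
    [-4.3,-1.2,0.3],
    [-4.4,-0.9,0.3],
    [-4.5,-0.5,0.3]
  ],
  "twist": [0.087,0.087,0.087,0.087,0.087,0.087,0.087,0.087],
  "gripper": 9.3
}}

```text
t: 1.15
tool_pos: [0.3568, 0.2804, 0.2194]
orientation: [-1.456, -2.784, 0.0]
force: [-0.1, 0.3, -0.6]
opening: 0.0932
gripper_force: 0.0
```

Emit:
{"api": "apply_moves", "payload": {
  "delta_pos": [
    [-4.5,-0.1,0.3],
    [-4.5,0.3,0.3],
    [-4.4,0.7,0.3],
    [-4.3,1.1,0.3],
    [-4.2,1.4,0.3],
    [-4.1,1.8,0.3],
    [-3.9,2.2,0.3],
    [0,0,0]
  ],
  "twist": [0.087,0.087,0.087,0.087,0.087,0.087,0.087,0]
}}

```text
t: 2.15
tool_pos: [0.5316, 0.0197, 0.1979]
orientation: [-2.225, -2.218, 0.002]
force: [-0.5, 1.6, 1.2]
opening: 0.093
gripper_force: 0.0
```

Run:
```python
from h import *
c=robot.read_camera("top"); im=rect(c,.045,.15,.95,.2,.4,1000)
a=im[:, :].astype(int).mean(2)
for x in(.3,.4,.65,.75):
    r=cv2.GaussianBlur(im,(1,9),0)[int((.95-x)*1000)].mean(1); print(x,[round(.4-i/1000,3) for i in np.where(abs(np.gradient(cv2.GaussianBlur(r[None],(5,1),0)[0]))>12)[0]])
plan([(.53,.02,.034,0,5),(.53,.12,.034,0,11)])
```

```text
0.3 [np.float64(0.327), np.float64(0.326), np.float64(0.325), np.float64(0.324), np.float64(0.301), np.float64(0.3), np.float64(0.299), np.float64(0.294), np.float64(0.293), np.float64(0.292), np.float64(0.291), np.float64(0.29), np.float64(0.266), np.float64(0.265), np.float64(0.264), np.float64(0.263), np.float64(0.262)]
0.4 [np.float64(0.326), np.float64(0.325), np.float64(0.324), np.float64(0.3), np.float64(0.299), np.float64(0.298), np.float64(0.295), np.float64(0.294), np.float64(0.293), np.float64(0.292), np.float64(0.291), np.float64(0.29), np.float64(0.264), np.float64(0.263), np.float64(0.262), np.float64(0.261)]
0.65 [np.float64(0.332), np.float64(0.326), np.float64(0.325), np.float64(0.324), np.float64(0.3), np.float64(0.299), np.float64(0.298), np.float64(0.294), np.float64(0.293), np.float64(0.292), np.float64(0.291), np.float64(0.29), np.float64(0.289), np.float64(0.263), np.float64(0.262), np.float64(0.261), np.float64(0.26)]
0.75 [np.float64(0.332), np.float64(0.331), np.float64(0.33), np.float64(0.326), np.float64(0.325), np.float64(0.324), np.float64(0.323), np.flo
[... 269 characters left out ...]
.208), np.float64(0.207), np.float64(0.206), np.float64(0.205)]
from [0.5309 0.0211 0.198 ] -0.001
[[-0.02, -0.02, 3.28], [-0.02, -0.02, 3.28], [-0.02, -0.02, 3.28], [-0.03, -0.01, 3.28], [-0.02, -0.02, 3.28], [0.91, 0.0, -0.0], [0.91, 0.0, -0.0], [0.91, 0.0, -0.0]] [np.float64(-0.0), np.float64(-0.0), np.float64(-0.0), np.float64(-0.0), np.float64(-0.001), np.float64(0.0), np.float64(0.0), np.float64(0.0)]
[[0.91, 0.0, -0.0], [0.91, 0.0, -0.0], [0.91, 0.0, -0.0], [0.91, 0.0, -0.0], [0.91, 0.0, -0.0], [0.91, 0.0, -0.0], [0.9, 0.0, -0.0], [0.91, 0.01, -0.0]] [np.float64(0.0), np.float64(0.0), np.float64(0.0), np.float64(0.0), np.float64(0.0), np.float64(0.0), np.float64(0.0), np.float64(0.0)]
```

Emit:
{"api": "apply_moves", "payload": {
  "delta_pos": [
    [0,0,3.3],
    [0,0,3.3],
    [0,0,3.3],
    [0,0,3.3],
    [0,0,3.2],
    [1,0,0],
    [1,0,0],
    [1,0,0]
  ],
  "twist": [0,0,0,0,0,0,0,0]
}}

```text
t: 3.2
tool_pos: [0.5322, 0.0533, 0.0367]
orientation: [2.218, 2.222, 0.003]
force: [-1.3, -1.1, -0.0]
opening: 0.0928
gripper_force: 0.5
```

Emit:
{"api": "apply_moves", "payload": {
  "delta_pos": [
    [1,0,0],
    [1,0,0],
    [1,0,0],
    [1,0,0],
    [1,0,0],
    [1,0,0],
    [1,0,0],
    [1,0,0]
  ],
  "twist": [0,0,0,0,0,0,0,0]
}}

```text
t: 4.2
tool_pos: [0.5307, 0.1328, 0.0346]
orientation: [-2.22, -2.222, 0.0]
force: [-0.4, -1.5, -0.6]
opening: 0.0929
gripper_force: 0.3
```

Emit:
{"api": "apply_moves", "payload": {
  "delta_pos": [
    [1,0,0],
    [1,0,0],
    [1,0,0],
    [1,0,0],
    [0.8,0,0],
    [0.5,0,0],
    [0.3,0,0],
    [0.2,0,0]
  ],
  "twist": [0,0,0,0,0,0,0,0]
}}

```text
t: 5.2
tool_pos: [0.5307, 0.1901, 0.0346]
orientation: [-2.22, -2.223, 0.0]
force: [-0.5, -1.8, -0.5]
opening: 0.0931
gripper_force: 0.5
```

Run:
```python
from h import *
s,p,h=pose();print(p,h,s["force"])
c=robot.read_camera("side");cv2.imwrite("pics/s1.png",cv2.resize(c["frame"][80:280,150:470,::-1],None,fx=2,fy=2))
```

```text
[0.53074614 0.19011278 0.0345981 ] 0.0009625672110162852 [-0.54330999 -1.75929596 -0.46075672]
```

View pics/s1.png

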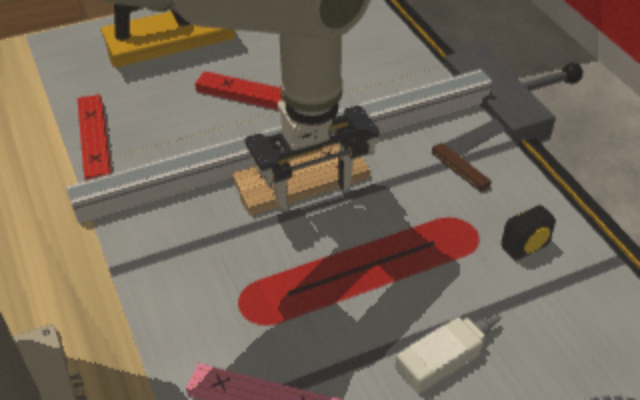

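The side view shows both fingers on board3's long edge and the boards almost at the fence (px 300,180). I'll push slowly until the force rises.

Emit:
{"api": "apply_moves", "payload": {
  "delta_pos": [
    [0.2,0,0],
    [0.2,0,0],
    [0.2,0,0],
    [0.2,0,0],
    [0.1,0,0],
    [0.1,0,0],
    [0.1,0,0],
    [0,0,0]
  ],
  "twist": [0,0,0,0,0,0,0,0]
}}

```text
t: 6.25
tool_pos: [0.5307, 0.199, 0.0347]
orientation: [2.219, 2.221, -0.005]
force: [-2.7, -12.5, 3.4]
opening: 0.0928
gripper_force: 6.1
```

Run:
```python
from h import *
c=robot.read_camera("top")
def r2(pts,z):
    P=np.array(pts,float); X=np.c_[.65-P[:,1]/1300,-.05-P[:,0]/1300,np.full(len(P),.02)]
    return unproj(c,proj(c,X),z)
m=r2([(382,210),(434,212),(425,360),(372,357)],.029)
t=m[:2].mean(0);f=m[2:].mean(0);d=f-t
print("meter",m.round(4),"len",np.linalg.norm(d),np.linalg.norm(m[0]-m[1]),"hd",np.arctan2(d[1],d[0]))
u=d/np.linalg.norm(d); o=t+u*.077;G=o-u*.055;print("origin",o,"G",G)
mat=r2([(277,174),(441,151),(481,429),(316,451)],.003);print("mat",mat.mean(0),np.linalg.norm(mat[0]-mat[1]),np.linalg.norm(mat[0]-mat[3]))
h=np.arctan2(u[1],u[0])-np.pi/2
plan([(.53,.175,.035,0,2),(.53,.15,.14,0,3),(G[0],G[1],.14,h,13)])
```

```text
meter [[ 0.4872 -0.341 ]
 [ 0.4857 -0.3807]
 [ 0.3728 -0.3738]
 [ 0.375  -0.3333]] len 0.1127721217012314 0.03970408087302959 hd 3.0772747110384673
origin [ 0.40959682 -0.35586698] G [ 0.4644831  -0.35940203]
mat [ 0.41957293 -0.34672411] 0.12934500777789426 0.21848344057789298
from [0.5307 0.199  0.0346] 0.001
[[-1.2, -0.03, -0.02], [-1.2, -0.04, -0.02], [-0.83, 0.0, -3.5], [-0.83, 0.0, -3.5], [-0.84, 0.0, -3.5], [-3.92, -0.5, 0.0], [-3.83, -0.95, 0.0], [-3.7, -1.39, 0.0]] [np.float64(0.0), np.float64(0.001), np.float64(-0.0), np.float64(-0.0), np.float64(-0.0), np.float64(-0.116), np.float64(-0.116), np.float64(-0.116)]
[[-3.51, -1.81, 0.0], [-3.28, -2.2, 0.0], [-3.0, -2.57, 0.0], [-2.69, -2.9, 0.0], [-2.33, -3.19, 0.0], [-1.95, -3.44, 0.0], [-1.54, -3.64, 0.0], [-1.1, -3.79, 0.0]] [np.float64(-0.116), np.float64(-0.116), np.float64(-0.116), np.float64(-0.116), np.float64(-0.116), np.float64(-0.116), np.float64(-0.116), np.float64(-0.116)]
[[-0.66, -3.9, 0.0], [-0.2, -3.94, 0.0]] [np.float64(-0.115), np.float64(-0.116)]
```

Emit:
{"api": "apply_moves", "payload": {
  "delta_pos": [
    [-1.4,0,0],
    [-1.2,0,0],
    [-0.8,0,-3.5],
    [-0.8,0,-3.5],
    [-0.8,0,-3.5],
    [-3.9,-0.5,0],
    [-3.8,-1.0,0],
    [-3.7,-1.4,0]
  ],
  "twist": [0,0,0,0,0,-0.116,-0.116,-0.116]
}}

```text
t: 7.3
tool_pos: [0.5151, 0.0326, 0.1399]
orientation: [1.797, 2.577, 0.001]
force: [0.5, -0.4, 0.1]
opening: 0.0928
gripper_force: 0.0
```

Emit:
{"api": "apply_moves", "payload": {
  "delta_pos": [
    [-3.5,-1.8,0],
    [-3.3,-2.2,0],
    [-3.0,-2.6,0],
    [-2.7,-2.9,0],
    [-2.3,-3.2,0],
    [-2.0,-3.4,0],
    [-1.5,-3.6,0],
    [-1.1,-3.8,0]
  ],
  "twist": [-0.116,-0.116,-0.116,-0.116,-0.116,-0.116,-0.116,-0.116]
}}

```text
t: 8.3
tool_pos: [0.475, -0.2808, 0.1397]
orientation: [0.454, 3.108, 0.0]
force: [0.1, -1.0, -0.3]
opening: 0.0929
gripper_force: 0.0
```

Emit:
{"api": "apply_moves", "payload": {
  "delta_pos": [
    [-0.7,-3.9,0],
    [-0.2,-3.9,0],
    [0,0,0]
  ],
  "twist": [-0.115,-0.116,0]
}}

```text
t: 8.68
tool_pos: [0.465, -0.36, 0.1397]
orientation: [0.102, 3.139, -0.001]
force: [-0.9, 0.0, -0.3]
opening: 0.0928
gripper_force: 0.0
```

Run:
```python
from h import *
c=robot.read_camera("top")
cv2.imwrite("pics/r3.png",np.hstack([rect(c,.02,.3,.65,.1,.3,1700)]))
plan([(.4645,-.3594,.0305,1.507,8)])
```

```text
from [ 0.4653 -0.3585  0.1395] 1.505
[[0.01, -0.01, 1.36], [0.01, -0.01, 1.36], [0.01, -0.01, 1.36], [0.01, -0.01, 1.36], [0.01, -0.01, 1.36], [0.01, -0.02, 1.37], [0.01, -0.01, 1.36], [0.0, -0.02, 1.37]] [np.float64(-0.0), np.float64(-0.0), np.float64(-0.0), np.float64(-0.0), np.float64(-0.001), np.float64(-0.0), np.float64(-0.001), np.float64(-0.0)]
```

View pics/r3.png

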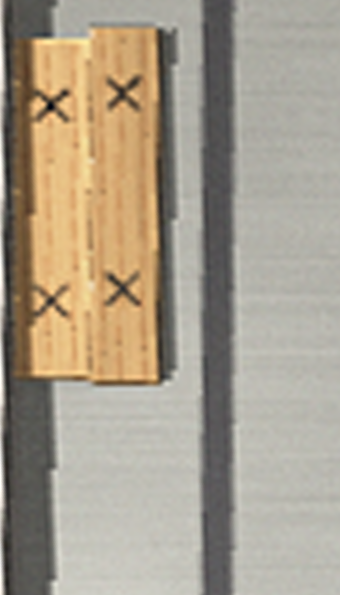

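Both boards are closed up at the fence; crosses at px (51,301), (51,105) on board1 and (123,290), (124,94) on board3. Now grip the meter.

Emit:
{"api": "apply_moves", "payload": {
  "delta_pos": [
    [0,0,1.6],
    [0,0,1.6],
    [0,0,1.6],
    [0,0,1.6],
    [0,0,1.6],
    [0,0,1.4],
    [0,0,1.0],
    [0,0,0.5]
  ],
  "twist": [0,0,0,0,0,0,0,0]
}}

```text
t: 9.72
tool_pos: [0.4657, -0.3572, 0.0299]
orientation: [-0.099, -3.139, -0.001]
force: [0.1, 0.8, 0.0]
opening: 0.093
gripper_force: 0.0
```

Emit:
{"api": "apply_moves", "payload": {
  "delta_pos": [
    [0,0,0],
    [0,0,0],
    [0,0,0],
    [0,0,0],
    [0,0,0],
    [0,0,0],
    [0,0,0],
    [0,0,0]
  ],
  "twist": [0,0,0,0,0,0,0,0],
  "gripper": 3.4,
  "squeeze": 4
}}

```text
t: 10.72
tool_pos: [0.4661, -0.3576, 0.0308]
orientation: [0.099, 3.14, -0.001]
force: [0.4, -0.9, 1.2]
opening: 0.0384
gripper_force: 4.0
```

Emit:
{"api": "apply_moves", "payload": {
  "delta_pos": [
    [0.1,0,-1.3],
    [0.2,0,-1.3],
    [0.3,0,-1.3],
    [0.4,0,-1.2],
    [0.5,0,-1.1],
    [0.7,0,-1.1],
    [0.8,0,-1.0],
    [0.9,0,-0.9]
  ],
  "twist": [0,0,0,0,0,0,0,0]
}}

```text
t: 11.72
tool_pos: [0.4264, -0.3549, 0.1232]
orientation: [-0.099, -3.14, -0.0]
force: [-0.3, -1.1, -1.4]
opening: 0.0381
gripper_force: 4.0
```

Run:
```python
from h import *
s,p,h=pose();print(p,h,s["force"],s["opening"])
c=robot.read_camera("side");cv2.imwrite("pics/s2.png",cv2.resize(c["frame"][230:390,240:480,::-1],None,fx=3,fy=3))
```

```text
[ 0.42637955 -0.35486727  0.12321282] 1.5079265455412287 [-0.2654072  -1.12715635 -1.36495567] 0.03814411956508227
```

View pics/s2.png

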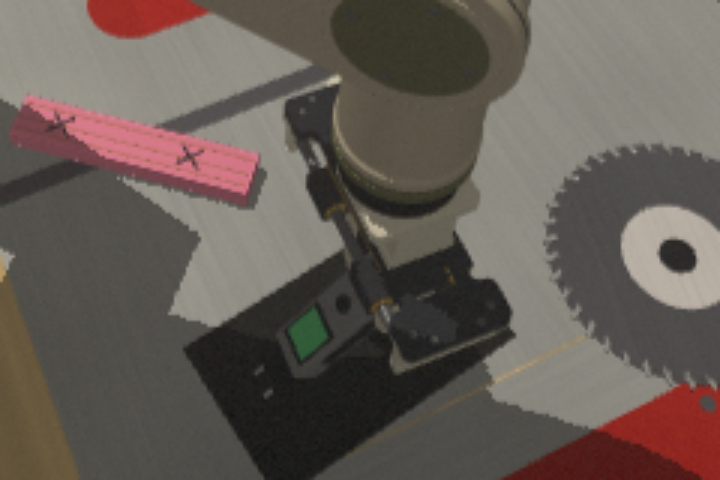

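Run:
```python
from h import *
c=robot.read_camera("side")
a=np.array([[256,371],[265,395]])/3+[240,230]
for z in(.003,.03,.06,.1):print(z,unproj(c,a,z))
```

```text
0.003 [[ 0.34478181 -0.33894649]
 [ 0.34314891 -0.35790165]]
0.03 [[ 0.33970882 -0.34845426]
 [ 0.3381245  -0.3668455 ]]
0.06 [[ 0.33407216 -0.35901845]
 [ 0.33254181 -0.3767831 ]]
0.1 [[ 0.32655661 -0.37310404]
 [ 0.32509824 -0.39003323]]
```

Emit:
{"api": "apply_moves", "payload": {
  "delta_pos": [
    [0,0,0],
    [0,0,0],
    [0,0,0],
    [0,0,-1],
    [0,0,-2],
    [0,0,-3],
    [0,0,-2],
    [0,0,0]
  ],
  "twist": [0,0,0,0,0,0,0,0],
  "squeeze": 35
}}

```text
t: 12.82
tool_pos: [0.4282, -0.3561, 0.2057]
orientation: [0.098, 3.136, -0.006]
force: [0.4, 0.1, -1.9]
opening: 0.0377
gripper_force: 35.0
```

Run:
```python
from h import *
plan([(.5554,.2695,.18,1.571,15)])
```

```text
from [ 0.4282 -0.3561  0.2057] 1.508
[[-0.58, 4.22, 0.17], [-0.6, 4.21, 0.17], [-0.62, 4.21, 0.17], [-0.64, 4.21, 0.17], [-0.65, 4.21, 0.17], [-0.67, 4.2, 0.17], [-0.69, 4.2, 0.17], [-0.7, 4.2, 0.17]] [np.float64(-0.004), np.float64(-0.004), np.float64(-0.004), np.float64(-0.004), np.float64(-0.004), np.float64(-0.004), np.float64(-0.004), np.float64(-0.004)]
[[-0.72, 4.19, 0.17], [-0.74, 4.19, 0.17], [-0.75, 4.19, 0.17], [-0.77, 4.18, 0.18], [-0.79, 4.18, 0.17], [-0.81, 4.18, 0.18], [-0.83, 4.18, 0.17]] [np.float64(-0.004), np.float64(-0.004), np.float64(-0.005), np.float64(-0.004), np.float64(-0.005), np.float64(-0.004), np.float64(-0.005)]
```

Emit:
{"api": "apply_moves", "payload": {
  "delta_pos": [
    [-0.6,4.2,0.17],
    [-0.6,4.2,0.17],
    [-0.6,4.2,0.17],
    [-0.6,4.2,0.17],
    [-0.7,4.2,0.17],
    [-0.7,4.2,0.17],
    [-0.7,4.2,0.17],
    [-0.7,4.2,0.17]
  ],
  "twist": [-0.004,-0.004,-0.004,-0.004,-0.004,-0.004,-0.004,-0.004]
}}

```text
t: 13.82
tool_pos: [0.4949, -0.0204, 0.1879]
orientation: [-0.048, -3.14, -0.0]
force: [0.3, -0.9, -1.7]
opening: 0.0377
gripper_force: 35.0
```

Emit:
{"api": "apply_moves", "payload": {
  "delta_pos": [
    [-0.7,4.2,0.17],
    [-0.7,4.2,0.17],
    [-0.8,4.2,0.17],
    [-0.8,4.2,0.17],
    [-0.8,4.2,0.17],
    [-0.8,4.2,0.17],
    [-0.8,4.2,0.17],
    [0,0,0]
  ],
  "twist": [-0.004,-0.004,-0.004,-0.004,-0.005,-0.004,-0.004,0]
}}

```text
t: 14.82
tool_pos: [0.5539, 0.2736, 0.1752]
orientation: [0.002, -3.139, 0.0]
force: [-0.6, -0.5, -1.1]
opening: 0.0373
gripper_force: 35.0
```

Run:
```python
from h import *
s,p,h=pose();print(p,h,s["force"],s["opening"])
a=robot.read_camera("side");b=robot.read_camera("top")
print(proj(a,[[.473,.2695,.02],p+[-.0824,0,-.12]]),proj(b,[[.473,.2695,.02],p+[-.0824,0,-.12]]))
A=a["frame"][100:220,230:410];B=b["frame"][150:270,190:310]
cv2.imwrite("pics/s3.png",np.hstack([cv2.resize(A,None,fx=2.6,fy=4.16)[:500,:468],cv2.resize(B,None,fx=2.7,fy=4.16)[:500]])[:,:,::-1]) if 0 else cv2.imwrite("pics/s3.png",np.hstack([cv2.resize(a["frame"][100:220,250:350],(400,480)),cv2.resize(b["frame"][160:280,210:310],(400,480))])[:,:,::-1])
```

```text
[0.55385678 0.27359136 0.1752394 ] 1.5722054549065911 [-0.55768528 -0.49619069 -1.0763404 ] 0.037308426325848874
[[280.2895455  164.67167982]
 [278.65833026 155.76597147]] [[244.91612857 218.57296778]
 [240.62669737 217.54239064]]
```

View pics/s3.png

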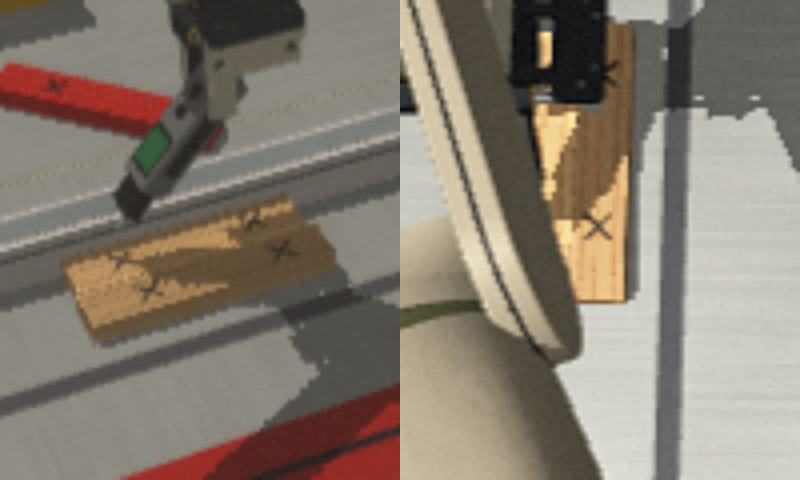

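Emit:
{"api": "apply_moves", "payload": {
  "delta_pos": [
    [-0.15,-0.4,0.5],
    [0,0,0.5],
    [0,0,0.5],
    [0,0,0.5],
    [0,0,0.3],
    [0,0,0.2],
    [0,0,0.2],
    [0,0,0]
  ],
  "twist": [0,0,0,0,0,0,0,0]
}}

```text
t: 15.92
tool_pos: [0.5562, 0.2671, 0.15]
orientation: [-0.003, -3.141, 0.0]
force: [0.1, -0.5, -2.1]
opening: 0.0377
gripper_force: 35.0
```

Emit:
{"api": "apply_moves", "payload": {
  "delta_pos": [
    [0,0,0.2],
    [0,0,0.2],
    [0,0,0.2],
    [0,0,0]
  ],
  "twist": [0,0,0,0]
}}

```text
t: 16.42
tool_pos: [0.5561, 0.267, 0.1438]
orientation: [-0.003, -3.141, 0.0]
force: [0.6, -0.1, -1.7]
opening: 0.0378
gripper_force: 35.0
```

Run:
```python
from h import *
s,p,h=pose();print(p,h,s["force"],s["opening"])
a=robot.read_camera("side")
t=p+[-.0824,0,-.12];n=t+[.0082,0,.0113]
print(proj(a,[[.473,.2695,.02],t,n]))
cv2.imwrite("pics/s4.png",cv2.resize(a["frame"][120:190,250:330,::-1],None,fx=8,fy=8,interpolation=cv2.INTER_CUBIC))
```

```text
[0.55610713 0.267044   0.14382698] 1.5689832134737804 [ 0.58203724 -0.14454876 -1.70392812] 0.03783999517895287
[[280.2895455  164.67167982]
 [280.69731139 164.20258047]
 [282.87746289 160.86841553]]
```

View pics/s4.png

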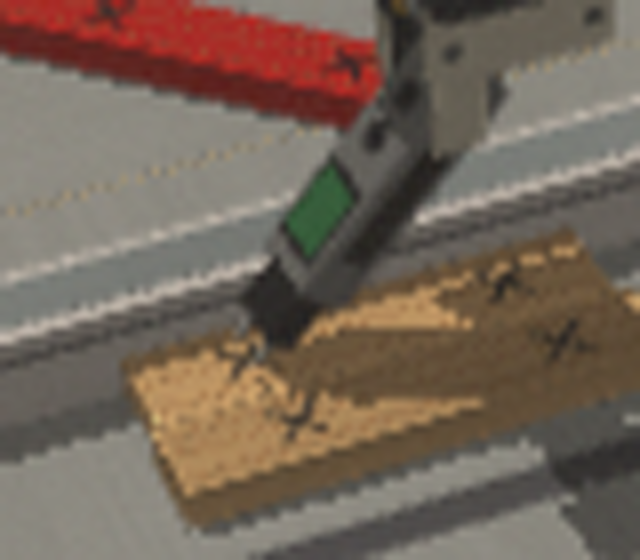

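The close-up shows the nose at crop (275,315) with its pins just short of cross 1a at (240,355). I'll press down now.

Emit:
{"api": "apply_moves", "payload": {
  "delta_pos": [
    [0,0.2,0.2],
    [0,0,0.2],
    [0,0,0.2],
    [0,0,0.1],
    [0,0,0],
    [0,0,0]
  ],
  "twist": [0,0,0,0,0,0]
}}

```text
t: 17.23
tool_pos: [0.5563, 0.2691, 0.1372]
orientation: [-0.003, -3.142, 0.0]
force: [-0.4, 0.3, -0.4]
opening: 0.0378
gripper_force: 35.0
```

Emit:
{"api": "apply_moves", "payload": {
  "delta_pos": [
    [0,0,0.2],
    [0,0,0.1],
    [0,0,0],
    [0,0,0]
  ],
  "twist": [0,0,0,0]
}}

```text
t: 17.73
tool_pos: [0.5573, 0.2693, 0.1354]
orientation: [0.003, 3.139, 0.001]
force: [1.5, -0.3, 5.6]
opening: 0.0375
gripper_force: 35.0
```

Emit:
{"api": "apply_moves", "payload": {
  "delta_pos": [
    [0,0,0],
    [0,0,0],
    [0,0,0],
    [0,0,0],
    [0,0,0],
    [0,0,0],
    [0,0,0],
    [0,0,0]
  ],
  "twist": [0,0,0,0,0,0,0,0]
}}

```text
t: 18.73
tool_pos: [0.5573, 0.2693, 0.1354]
orientation: [0.003, 3.139, 0.001]
force: [2.1, -0.8, 4.3]
opening: 0.0373
gripper_force: 35.0
```

Run:
```python
from h import *
s,p,h=pose();print(p,h,s["force"],s["opening"])
a=robot.read_camera("side")
cv2.imwrite("pics/s5.png",cv2.resize(a["frame"][120:190,250:330,::-1],None,fx=8,fy=8,interpolation=cv2.INTER_CUBIC))
```

```text
[0.55730905 0.26926792 0.13539314] 1.5689036032014345 [ 2.08231841 -0.78664484  4.34697045] 0.03725502581141436
```

View pics/s5.png

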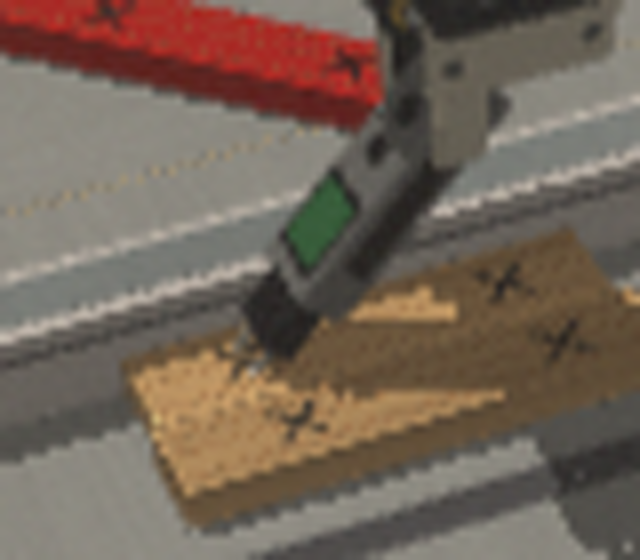

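Pins straddle cross 1a (midpoint about crop (247,357) against cross (240,355)) with about 5 N. Next is 1b.

Emit:
{"api": "apply_moves", "payload": {
  "delta_pos": [
    [0,0,-1.5],
    [-3.8,0,0],
    [-3.8,0,0],
    [-3.8,0,0],
    [0,0,0.7],
    [0,0,0.4],
    [0,0,0.2],
    [0,0,0.1]
  ],
  "twist": [0,0,0,0,0,0,0,0]
}}

```text
t: 19.77
tool_pos: [0.6697, 0.2691, 0.1358]
orientation: [0.002, 3.142, -0.0]
force: [-1.6, -0.8, 1.8]
opening: 0.0375
gripper_force: 35.0
```

Emit:
{"api": "apply_moves", "payload": {
  "delta_pos": [
    [0,0,0.1],
    [0,0,0],
    [0,0,0]
  ],
  "twist": [0,0,0]
}}

```text
t: 20.15
tool_pos: [0.6705, 0.269, 0.1348]
orientation: [0.003, 3.141, 0.0]
force: [-0.5, 0.2, 3.5]
opening: 0.0377
gripper_force: 35.0
```

Emit:
{"api": "apply_moves", "payload": {
  "delta_pos": [
    [0,0,0],
    [0,0,0],
    [0,0,0],
    [0,0,0],
    [0,0,0],
    [0,0,0],
    [0,0,0],
    [0,0,0]
  ],
  "twist": [0,0,0,0,0,0,0,0]
}}

```text
t: 21.15
tool_pos: [0.6705, 0.269, 0.1344]
orientation: [0.003, 3.141, 0.0]
force: [0.9, -0.3, 4.6]
opening: 0.0376
gripper_force: 35.0
```

Run:
```python
from h import *
s,p,h=pose();print(p,h,s["force"],s["opening"])
a=robot.read_camera("side")
M=[[.473,.2695,.02],[.588,.2695,.02],[.479,.2275,.02],[.5947,.2275,.02]]
print((proj(a,M)-[250,110])*8)
cv2.imwrite("pics/s6.png",cv2.resize(a["frame"][110:185,250:335,::-1],None,fx=8,fy=8,interpolation=cv2.INTER_CUBIC))
# next: tip over 3a
plan([(.479+.083,.2275,.155,1.571,6)])
```

```text
[0.6705313  0.26895619 0.13440298] 1.5689823730910017 [ 0.88739525 -0.30066959  4.59549352] 0.03757514668772351
[[242.31636402 437.37343858]
 [502.98592605 359.4638724 ]
 [295.0027545  498.93699219]
 [560.56164513 417.56168336]]
from [0.6705 0.2689 0.1344] 1.569
[[1.81, -0.69, -0.34], [1.81, -0.69, -0.34], [1.81, -0.7, -0.34], [1.81, -0.69, -0.35], [1.8, -0.69, -0.34], [1.81, -0.7, -0.35]] [np.float64(-0.0), np.float64(-0.0), np.float64(-0.001), np.float64(-0.0), np.float64(-0.001), np.float64(-0.0)]
```

View pics/s6.png

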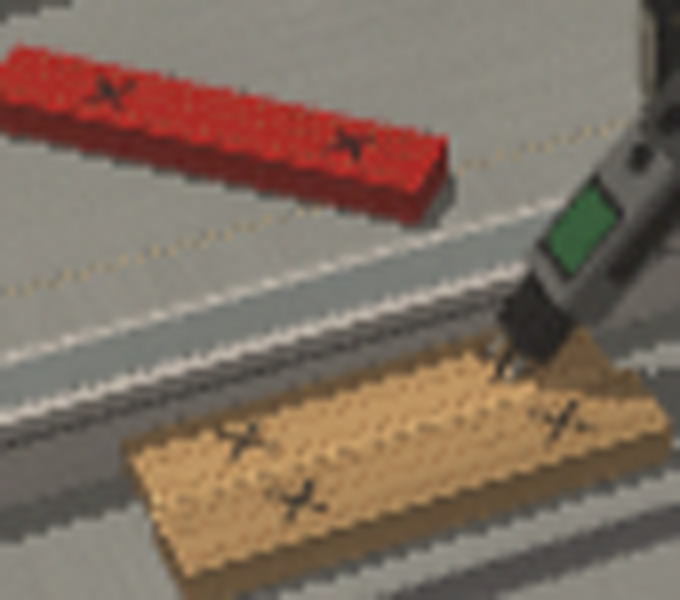

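Pins sit on cross 1b (503,360), and the predicted positions of the other crosses match the picture. Next is 3a.

Emit:
{"api": "apply_moves", "payload": {
  "delta_pos": [
    [0,0,-1.5],
    [3.6,-1.4,0],
    [3.6,-1.4,0],
    [3.65,-1.35,0],
    [0,0,0.7],
    [0,0,0.4],
    [0,0,0.2],
    [0,0,0.1]
  ],
  "twist": [0,0,0,0,0,0,0,0]
}}

```text
t: 22.2
tool_pos: [0.5625, 0.2279, 0.1353]
orientation: [0.003, 3.141, 0.0]
force: [0.8, 0.7, 0.8]
opening: 0.0376
gripper_force: 35.0
```

Emit:
{"api": "apply_moves", "payload": {
  "delta_pos": [
    [0,0,0.1],
    [0,0,0],
    [0,0,0]
  ],
  "twist": [0,0,0]
}}

```text
t: 22.58
tool_pos: [0.5624, 0.2278, 0.1349]
orientation: [0.003, 3.14, 0.001]
force: [1.7, -0.7, 3.9]
opening: 0.0375
gripper_force: 35.0
```

Emit:
{"api": "apply_moves", "payload": {
  "delta_pos": [
    [0,0,0],
    [0,0,0],
    [0,0,0],
    [0,0,0],
    [0,0,0],
    [0,0,0],
    [0,0,0],
    [0,0,0]
  ],
  "twist": [0,0,0,0,0,0,0,0]
}}

```text
t: 23.58
tool_pos: [0.5623, 0.2277, 0.1347]
orientation: [0.003, 3.14, 0.001]
force: [3.5, 0.6, 5.7]
opening: 0.0375
gripper_force: 35.0
```

Emit:
{"api": "apply_moves", "payload": {
  "delta_pos": [
    [0,0,-1.5],
    [-3.8,0,0],
    [-3.8,0,0],
    [-3.9,0,0],
    [0,0,0.7],
    [0,0,0.4],
    [0,0,0.2],
    [0,0,0.1]
  ],
  "twist": [0,0,0,0,0,0,0,0]
}}

```text
t: 24.58
tool_pos: [0.676, 0.2276, 0.1355]
orientation: [-0.002, -3.141, 0.0]
force: [-0.8, 0.8, -0.7]
opening: 0.0378
gripper_force: 35.0
```

Emit:
{"api": "apply_moves", "payload": {
  "delta_pos": [
    [0,0,0.1],
    [0,0,0],
    [0,0,0]
  ],
  "twist": [0,0,0]
}}

```text
t: 24.95
tool_pos: [0.6767, 0.2275, 0.1347]
orientation: [0.003, 3.141, 0.0]
force: [-1.9, 0.5, 0.6]
opening: 0.0378
gripper_force: 35.0
```

Emit:
{"api": "apply_moves", "payload": {
  "delta_pos": [
    [0,0,0],
    [0,0,0],
    [0,0,0],
    [0,0,0],
    [0,0,0],
    [0,0,0],
    [0,0,0],
    [0,0,0]
  ],
  "twist": [0,0,0,0,0,0,0,0]
}}

```text
t: 25.95
tool_pos: [0.6768, 0.2275, 0.1343]
orientation: [0.003, 3.141, 0.0]
force: [-0.4, -0.3, 3.0]
opening: 0.0378
gripper_force: 35.0
```

Run:
```python
from h import *
s,p,h=pose();print(p,h,s["force"],s["opening"])
a=robot.read_camera("side");b=robot.read_camera("top")
M=[[.473,.2695,.02],[.588,.2695,.02],[.479,.2275,.02],[.5947,.2275,.02]]
print((proj(a,M)-[250,115])*4)
A=cv2.resize(a["frame"][115:185,250:350],(400,280),interpolation=cv2.INTER_CUBIC)
B=cv2.resize(b["frame"][110:300,370:510],(400,543))
C=np.zeros((543,800,3),np.uint8);C[:280,:400]=A;C[:,400:]=B
cv2.imwrite("pics/s7.png",C[:,:,::-1])
```

```text
[0.67680522 0.22745927 0.13426853] 1.5690060322773922 [-0.37557448 -0.29125022  2.95464688] 0.03777136112065947
[[121.15818201 198.68671929]
 [251.49296303 159.7319362 ]
 [147.50137725 229.4684961 ]
 [280.28082257 188.78084168]]
```

View pics/s7.png

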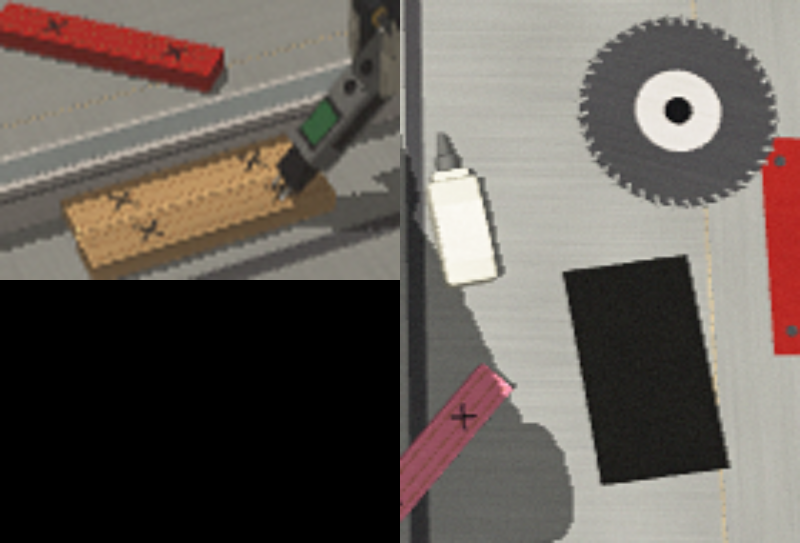

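All four crosses are done (pins at crop (280,188)), the mat is clear, and the bottle is unmoved. I'll hold a bit longer, lift, and go back to the mat.

Emit:
{"api": "apply_moves", "payload": {
  "delta_pos": [
    [0,0,0.05],
    [0,0,0],
    [0,0,0],
    [0,0,0],
    [0,0,0],
    [0,0,-1.5],
    [0,0,-2.5],
    [0,0,-2.5]
  ],
  "twist": [0,0,0,0,0,0,0,0]
}}

```text
t: 27.05
tool_pos: [0.676, 0.2272, 0.1988]
orientation: [-0.003, -3.14, 0.001]
force: [0.9, 0.0, -2.8]
opening: 0.0374
gripper_force: 35.0
```

Run:
```python
from h import *
plan([(.426,-.347,.17,1.508,14)])
```

```text
from [0.676  0.2272 0.1988] 1.569
[[1.78, -4.1, 0.21], [1.76, -4.11, 0.21], [1.75, -4.12, 0.21], [1.73, -4.13, 0.2], [1.71, -4.13, 0.21], [1.69, -4.14, 0.2], [1.68, -4.15, 0.21], [1.65, -4.16, 0.2]] [np.float64(0.004), np.float64(0.004), np.float64(0.004), np.float64(0.004), np.float64(0.005), np.float64(0.004), np.float64(0.005), np.float64(0.004)]
[[1.64, -4.16, 0.21], [1.62, -4.17, 0.2], [1.6, -4.18, 0.21], [1.58, -4.18, 0.2], [1.56, -4.19, 0.21], [1.54, -4.2, 0.2]] [np.float64(0.005), np.float64(0.004), np.float64(0.005), np.float64(0.004), np.float64(0.005), np.float64(0.004)]
```

Emit:
{"api": "apply_moves", "payload": {
  "delta_pos": [
    [1.78,-4.1,0.2],
    [1.76,-4.1,0.2],
    [1.75,-4.1,0.2],
    [1.73,-4.1,0.2],
    [1.71,-4.1,0.2],
    [1.69,-4.1,0.2],
    [1.68,-4.2,0.2],
    [1.65,-4.2,0.2]
  ],
  "twist": [0.004,0.004,0.004,0.004,0.005,0.004,0.005,0.004]
}}

```text
t: 28.05
tool_pos: [0.5327, -0.1015, 0.1827]
orientation: [-0.056, -3.14, -0.0]
force: [0.7, -0.9, -1.4]
opening: 0.0378
gripper_force: 35.0
```

Emit:
{"api": "apply_moves", "payload": {
  "delta_pos": [
    [1.64,-4.2,0.2],
    [1.62,-4.2,0.2],
    [1.6,-4.2,0.2],
    [1.58,-4.2,0.2],
    [1.56,-4.2,0.2],
    [1.54,-4.2,0.2],
    [0,0,1.5],
    [0,0,1.5]
  ],
  "twist": [0.005,0.004,0.005,0.004,0.005,0.004,0,0]
}}

```text
t: 29.05
tool_pos: [0.4264, -0.3471, 0.1397]
orientation: [-0.1, -3.14, -0.001]
force: [-0.1, 0.8, -1.8]
opening: 0.0378
gripper_force: 35.0
```

Emit:
{"api": "apply_moves", "payload": {
  "delta_pos": [
    [0,0,0.6],
    [0,0,0.5],
    [0,0,0.3],
    [0,0,0.2],
    [0,0,0.2],
    [0,0,0]
  ],
  "twist": [0,0,0,0,0,0]
}}

```text
t: 29.8
tool_pos: [0.4266, -0.3476, 0.1227]
orientation: [0.099, 3.14, -0.0]
force: [0.2, -0.0, -0.8]
opening: 0.0378
gripper_force: 35.0
```

Emit:
{"api": "apply_moves", "payload": {
  "delta_pos": [
    [0,0,0.2],
    [0,0,0.1],
    [0,0,0],
    [0,0,0],
    [-0.4,0,0.4],
    [-0.5,0,0.5],
    [-0.4,0,0.5],
    [-0.4,0,0.5]
  ],
  "twist": [0,0,0,0,0,0,0,0],
  "squeeze": 4
}}

```text
t: 30.8
tool_pos: [0.444, -0.3486, 0.1003]
orientation: [0.098, 3.14, -0.0]
force: [-0.3, 0.2, 1.9]
opening: 0.038
gripper_force: 4.0
```

Emit:
{"api": "apply_moves", "payload": {
  "delta_pos": [
    [-0.6,0,0.9],
    [-0.6,0,1.0],
    [-0.5,0,1.1],
    [-0.4,0,1.1],
    [-0.3,0,1.1],
    [-0.1,0,1.0],
    [0,0,0.7],
    [0,0,0]
  ],
  "twist": [0,0,0,0,0,0,0,0]
}}

```text
t: 31.8
tool_pos: [0.4682, -0.35, 0.031]
orientation: [-0.099, -3.139, -0.001]
force: [-0.1, 0.2, -0.4]
opening: 0.0377
gripper_force: 4.0
```

Emit:
{"api": "apply_moves", "payload": {
  "delta_pos": [
    [0,0,0],
    [0,0,0],
    [0,0,0],
    [0,0,0],
    [0,0,-2],
    [0,0,-3.5],
    [0,0,-4],
    [0,0,-4]
  ],
  "twist": [0,0,0,0,0,0,0,0],
  "gripper": 9.3
}}

```text
t: 32.8
tool_pos: [0.4687, -0.3503, 0.1696]
orientation: [0.099, 3.139, -0.001]
force: [0.7, -0.4, -0.0]
opening: 0.0932
gripper_force: 0.0
```

Run:
```python
from h import *
s,p,h=pose();print(p,h,s["q"])
a=robot.read_camera("side");b=robot.read_camera("top")
im=rect(b,.036,.35,.7,-.25,-.05,1500)
A=cv2.resize(a["frame"][280:400,290:430],(490,420))
C=np.zeros((525,790,3),np.uint8);C[:,:300]=im;C[:420,300:]=A[:,:,::-1]
cv2.imwrite("pics/s8.png",C)
g=b["frame"].astype(int); 
hsv=cv2.cvtColor(im,cv2.COLOR_BGR2HSV)
m=cv2.inRange(hsv,(15,12,190),(45,70,255))
n,l,st,ce=cv2.connectedComponentsWithStats(m);k=1+st[1:,4].argmax();print(st[k],cv2.minAreaRect(np.argwhere(l==k)[:,::-1].astype(np.float32)))
```

```text
[ 0.46867695 -0.35027736  0.16958299] 1.5080465404963128 [-7.29410431e-01  1.34767273e-01  1.62003167e+00 -4.30788213e-05
  1.38541469e+00 -2.23744953e+00]
[  111   118   102   182 12217] ((161.63018798828125, 207.1943359375), (177.0398406982422, 77.70832824707031), 79.3803482055664)
```

View pics/s8.png

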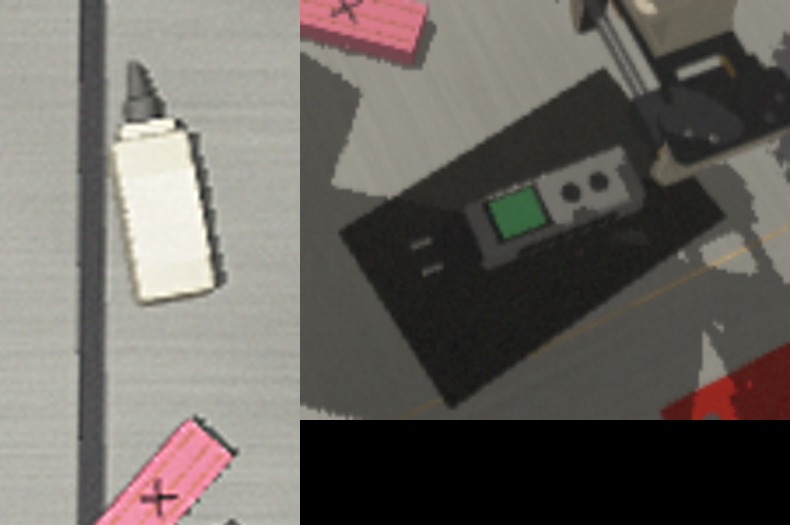

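The meter lies flat near the mat's middle. The bottle body runs from base (177,296) to shoulder (152,138) in the rectified crop, with its axis at about 0.165 rad. Now I'll plan the grasp and the arc to stand it up.

Run:
```python
from h import *
plan([(.5915,-.1532,.14,1.736,7),(.5915,-.1532,.031,1.736,6)])
f=np.radians(np.linspace(12.5,102.5,17)); P=np.c_[-9.2*np.cos(f),-9.2*np.sin(f)]
print(np.diff(P,axis=0).round(2).tolist())
```

```text
from [ 0.4713 -0.3526  0.1745] 1.508
[[-1.54, 2.95, 0.49], [-1.63, 2.9, 0.49], [-1.72, 2.84, 0.49], [-1.82, 2.79, 0.5], [-1.9, 2.73, 0.49], [-2.0, 2.66, 0.5], [-2.08, 2.59, 0.49], [0.0, 0.0, 1.82]] [np.float64(-0.033), np.float64(-0.032), np.float64(-0.033), np.float64(-0.032), np.float64(-0.033), np.float64(-0.032), np.float64(-0.033), np.float64(0.0)]
[[0.0, 0.0, 1.82], [0.0, 0.0, 1.82], [0.0, 0.0, 1.81], [0.0, 0.0, 1.82], [0.0, 0.0, 1.81]] [np.float64(0.0), np.float64(0.0), np.float64(0.0), np.float64(0.0), np.float64(0.0)]
[[0.24, -0.87], [0.32, -0.84], [0.4, -0.81], [0.48, -0.76], [0.55, -0.71], [0.62, -0.66], [0.68, -0.59], [0.74, -0.52], [0.78, -0.45], [0.82, -0.37], [0.86, -0.29], [0.88, -0.2], [0.9, -0.11], [0.9, -0.02], [0.9, 0.06], [0.89, 0.15]]
```

Emit:
{"api": "apply_moves", "payload": {
  "delta_pos": [
    [-1.5,2.95,0.5],
    [-1.6,2.9,0.5],
    [-1.7,2.8,0.5],
    [-1.8,2.8,0.5],
    [-1.9,2.7,0.5],
    [-2.0,2.7,0.5],
    [-2.1,2.6,0.5],
    [0,0,0]
  ],
  "twist": [-0.033,-0.032,-0.033,-0.032,-0.033,-0.032,-0.033,0]
}}

```text
t: 33.9
tool_pos: [0.5885, -0.1488, 0.1317]
orientation: [0.264, -3.13, -0.001]
force: [-0.7, -0.2, 1.4]
opening: 0.093
gripper_force: 0.0
```

Emit:
{"api": "apply_moves", "payload": {
  "delta_pos": [
    [0,0,1.8],
    [0,0,1.8],
    [0,0,1.8],
    [0,0,1.8],
    [0,0,1.8],
    [0,0,1.0],
    [0,0,0.4],
    [0,0,0]
  ],
  "twist": [0,0,0,0,0,0,0,0]
}}

```text
t: 34.9
tool_pos: [0.5881, -0.1509, 0.0277]
orientation: [-0.259, 3.131, -0.0]
force: [0.4, 0.6, 1.0]
opening: 0.0931
gripper_force: 0.0
```

Run:
```python
from h import *
plan([(.5915,-.1532,.031,1.736,1)])
```

```text
from [ 0.5881 -0.1509  0.0277] 1.736
[[-0.3, -0.28, -0.33]] [np.float64(0.0)]
```

Emit:
{"api": "apply_moves", "payload": {
  "delta_pos": [
    [-0.3,-0.2,-0.3],
    [0,0,0],
    [0,0,0],
    [0,0,0],
    [0,0,0],
    [0,0,0],
    [0,0,0],
    [0,0,0]
  ],
  "twist": [0,0,0,0,0,0,0,0],
  "gripper": 4.6,
  "squeeze": 6
}}

```text
t: 35.9
tool_pos: [0.5912, -0.1524, 0.0307]
orientation: [0.259, -3.131, 0.0]
force: [-1.8, -0.2, 1.3]
opening: 0.0522
gripper_force: 6.0
```

Emit:
{"api": "apply_moves", "payload": {
  "delta_pos": [
    [0.24,0,-1.0],
    [0.32,0,-0.9],
    [0.4,0,-0.8],
    [0.5,0,-0.8],
    [0.55,0,-0.7],
    [0.6,0,-0.7],
    [0.7,0,-0.6],
    [0.75,0,-0.5]
  ],
  "twist": [0,0,0,0,0,0,0,0]
}}

```text
t: 36.9
tool_pos: [0.5506, -0.1591, 0.091]
orientation: [-0.259, 3.131, -0.0]
force: [2.1, 0.1, -3.0]
opening: 0.0522
gripper_force: 6.0
```

Emit:
{"api": "apply_moves", "payload": {
  "delta_pos": [
    [0.8,0,-0.5],
    [0.8,0,-0.4],
    [0.9,0,-0.3],
    [0.9,0,-0.2],
    [0.9,0,-0.1],
    [0.9,0,0],
    [0.9,0,0],
    [0.9,0,0.1]
  ],
  "twist": [0,0,0,0,0,0,0,0]
}}

```text
t: 37.9
tool_pos: [0.4815, -0.1707, 0.1046]
orientation: [-0.259, 3.131, -0.0]
force: [0.1, -0.4, -2.8]
opening: 0.0516
gripper_force: 6.0
```

Run:
```python
from h import *
s,p,h=pose();print(p,s["force"],s["opening"])
a=robot.read_camera("side");b=robot.read_camera("top")
C=np.hstack([cv2.resize(a["frame"][160:300,290:450],(480,420)),cv2.resize(b["frame"][110:250,330:430],(300,420))])
cv2.imwrite("pics/s9.png",C[:,:,::-1])
```

```text
[ 0.48150622 -0.17068671  0.10459102] [ 0.12324187 -0.3599925  -2.83816143] 0.0516268206895053
```

View pics/s9.png

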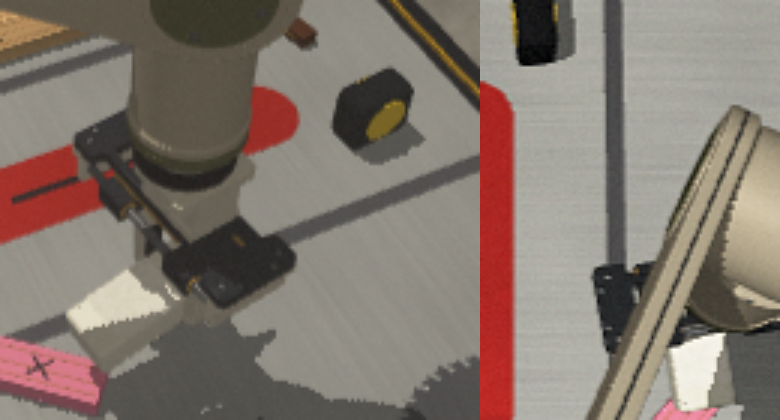

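Run:
```python
from h import *
s,p,h=pose();print(p,s["force"],s["opening"])
a=robot.read_camera("side");b=robot.read_camera("top")
G=p-[0,0,.008];u=np.array([np.cos(.165),np.sin(.165),0]);w=np.array([-u[1],u[0],0]);z=np.array([0,0,1.])
for d in(0,15,30,45,60,75,90):
    t=np.radians(d); ax=np.cos(t)*u+np.sin(t)*z; n=-np.sin(t)*u+np.cos(t)*z
    cor=[G-.09*ax+i*.026*w+j*.018*n for i in(-1,1) for j in(-1,1)]
    print(d,((proj(a,cor)-[290,160])*3).round().tolist(),((proj(b,cor)-[330,110])*3+[480,0]).round().tolist())
for c in(a,b):
    hsv=cv2.cvtColor(c["frame"],cv2.COLOR_RGB2HSV)
    m=cv2.inRange(c["frame"],(170,165,140),(255,255,235))&cv2.inRange(hsv,(15,12,150),(45,80,255))
    n,l,st,ce=cv2.connectedComponentsWithStats(m)
    print([ (st[i].tolist()) for i in np.argsort(-st[:,4]) if i and st[i,4]>60][:8])
```

```text
[ 0.481067   -0.17061988  0.10428685] [-0.3899846   0.143207   -2.27241331] 0.052034553871604945
0 [[97.0, 367.0], [98.0, 343.0], [61.0, 321.0], [60.0, 295.0]] [[733.0, 403.0], [741.0, 401.0], [676.0, 413.0], [683.0, 410.0]]
15 [[105.0, 378.0], [96.0, 360.0], [69.0, 331.0], [59.0, 313.0]] [[726.0, 397.0], [736.0, 404.0], [671.0, 406.0], [679.0, 414.0]]
30 [[118.0, 382.0], [100.0, 373.0], [82.0, 337.0], [64.0, 327.0]] [[719.0, 384.0], [730.0, 401.0], [665.0, 393.0], [674.0, 410.0]]
45 [[135.0, 381.0], [111.0, 381.0], [100.0, 337.0], [75.0, 335.0]] [[712.0, 367.0], [723.0, 391.0], [659.0, 375.0], [668.0, 400.0]]
60 [[156.0, 375.0], [126.0, 382.0], [120.0, 331.0], [90.0, 337.0]] [[706.0, 346.0], [716.0, 376.0], [653.0, 355.0], [662.0, 385.0]]
75 [[177.0, 364.0], [145.0, 379.0], [142.0, 321.0], [109.0, 335.0]] [[700.0, 323.0], [709.0, 357.0], [648.0, 331.0], [656.0, 365.0]]
90 [[200.0, 350.0], [166.0, 370.0], [164.0, 308.0], [130.0, 327.0]] [[696.0, 299.0], [703.0, 335.0], [644.0, 308.0], [651.0, 343.0]]
[[447, 299, 38, 34, 754], [312, 250, 34, 21, 358]]
[[47, 80, 185, 234, 15218], [279, 166, 93, 149, 5901], [242, 123, 35, 190, 2394], [411, 163, 56, 46, 1342], [339, 96, 32, 65, 572], [284, 125, 31, 43, 536], [453, 135, 29, 28, 470], [295, 350, 21, 35, 379]]
```

The last view shows the bottle lifted but tilted only about 12° (base at side-crop (85,340)), because the pad friction held it. I'll set it back down, regrip nearer the shoulder with a lighter squeeze, and lift again.

Emit:
{"api": "apply_moves", "payload": {
  "delta_pos": [
    [-2.7,0,0],
    [-2.8,0,0],
    [-2.8,0,0],
    [-2.7,0,0],
    [0,0,1.5],
    [0,0,1.5],
    [0,0,1.2],
    [0,0,0.8]
  ],
  "twist": [0,0,0,0,0,0,0,0]
}}

```text
t: 39.1
tool_pos: [0.5895, -0.1524, 0.0532]
orientation: [0.258, -3.129, -0.001]
force: [0.6, 0.7, -0.9]
opening: 0.052
gripper_force: 6.0
```

Emit:
{"api": "apply_moves", "payload": {
  "delta_pos": [
    [0,0,0.6],
    [0,0,0.5],
    [0,0,0.5],
    [0,0,0.4],
    [0,0,0.3],
    [0,0,0],
    [0,0,0]
  ],
  "twist": [0,0,0,0,0,0,0],
  "squeeze": 3
}}

```text
t: 39.98
tool_pos: [0.5907, -0.1525, 0.0317]
orientation: [-0.259, 3.131, -0.0]
force: [1.4, 0.3, -1.5]
opening: 0.0521
gripper_force: 3.0
```

Emit:
{"api": "apply_moves", "payload": {
  "delta_pos": [
    [0,0,0],
    [0,0,0],
    [0,0,0],
    [0,0,0],
    [-0.6,0,0],
    [-0.6,0,0],
    [0,0,0],
    [0,0,0]
  ],
  "twist": [0,0,0,0,0,0,0,0],
  "gripper": 8
}}

```text
t: 40.98
tool_pos: [0.6024, -0.1504, 0.0315]
orientation: [0.259, -3.131, -0.0]
force: [-0.6, -0.6, 0.1]
opening: 0.0803
gripper_force: 0.0
```

Run:
```python
from h import *
s,p,h=pose();print(p,h,s["force"],s["opening"])
b=robot.read_camera("top");a=robot.read_camera("side")
u=np.array([np.cos(.165),np.sin(.165),0]);w=np.array([-u[1],u[0],0])
for zz in(.02,.036):
  im=rect(b,zz,.35,.8,-.3,0,1500)
  m=cv2.inRange(im,(140,165,170),(235,255,255))&cv2.inRange(cv2.cvtColor(im,cv2.COLOR_BGR2HSV),(15,12,150),(45,80,255))
  n,l,st,ce=cv2.connectedComponentsWithStats(m)
  for i in range(1,n):
    if st[i,4]>800:
        r=cv2.minAreaRect(np.argwhere(l==i)[:,::-1].astype(np.float32)); bx=cv2.boxPoints(r)
        print(zz,st[i,4],np.c_[.8-bx[:,1]/1500,-bx[:,0]/1500].round(3).tolist())
# side base corners if lying with grip at 101mm
G=np.array([p[0],p[1],0]);B=G-.101*u
print(proj(a,[B+i*.026*w+[0,0,k] for i in(-1,1) for k in(0,.036)]).round())
m=cv2.inRange(a["frame"],(150,145,120),(255,255,235))&cv2.inRange(cv2.cvtColor(a["frame"],cv2.COLOR_RGB2HSV),(15,12,150),(45,80,255))
n,l,st,ce=cv2.connectedComponentsWithStats(m);print([st[i].tolist() for i in range(1,n) if st[i,4]>80])
```

```text
[ 0.60241923 -0.15043312  0.03151836] 1.7361520186501478 [-0.61985598 -0.57814276  0.1495472 ] 0.08031831420691479
0.02 37109 [[0.7990000247955322, 0.0010000000474974513], [0.800000011920929, -0.10100000351667404], [0.42100000381469727, -0.10700000077486038], [0.41999998688697815, -0.004000000189989805]]
0.02 854 [[0.800000011920929, -0.125], [0.800000011920929, -0.14300000667572021], [0.7689999938011169, -0.14300000667572021], [0.7689999938011169, -0.125]]
0.02 24155 [[0.7139999866485596, -0.15700000524520874], [0.8050000071525574, -0.1889999955892563], [0.7620000243186951, -0.3149999976158142], [0.6700000166893005, -0.2840000092983246]]
0.02 3671 [[0.5690000057220459, -0.0949999988079071], [0.5929999947547913, -0.18000000715255737], [0.5550000071525574, -0.19099999964237213], [0.531000018119812, -0.10499999672174454]]
0.02 1727 [[0.4970000088214874, -0.06599999964237213], [0.5759999752044678, -0.09399999678134918], [0.5720000267028809, -0.10599999874830246], [0.492000013589859, -0.07800000160932541]]
0.02 2144 [[0.4309999942779541, -0.25], [0.5339999794960022, -0.2849999964237213],
[... 1257 characters left out ...]
295], [0.5320000052452087, -0.2809999883174896], [0.5270000100135803, -0.2930000126361847], [0.42500001192092896, -0.257999986410141]]
0.036 1686 [[0.4480000138282776, -0.23399999737739563], [0.5139999985694885, -0.257999986410141], [0.5099999904632568, -0.2709999978542328], [0.4440000057220459, -0.24699999392032623]]
[[358. 277.]
 [359. 270.]
 [346. 263.]
 [346. 255.]]
[[389, 112, 27, 24, 387], [183, 141, 113, 34, 261], [74, 145, 24, 11, 168], [197, 184, 46, 30, 643], [284, 192, 17, 21, 114], [206, 206, 89, 65, 2803], [289, 225, 64, 43, 844], [348, 244, 34, 24, 453], [305, 262, 43, 27, 351], [91, 278, 46, 64, 1281], [450, 299, 35, 34, 545], [237, 306, 22, 61, 621], [262, 372, 61, 28, 1138]]
```

Emit:
{"api": "apply_moves", "payload": {
  "delta_pos": [
    [0,0,0],
    [0,0,0],
    [0,0,0],
    [0,0,0],
    [0,0,0],
    [0.2,0,-1.0],
    [0.3,0,-1.0],
    [0,0,0]
  ],
  "twist": [0,0,0,0,0,0,0,0],
  "gripper": 4.6,
  "squeeze": 3
}}

```text
t: 42.08
tool_pos: [0.5983, -0.1517, 0.0533]
orientation: [-0.259, 3.129, -0.002]
force: [1.3, -0.3, -0.2]
opening: 0.052
gripper_force: 3.0
```

Emit:
{"api": "apply_moves", "payload": {
  "delta_pos": [
    [0.4,0,-0.9],
    [0.5,0,-0.9],
    [0.6,0,-0.8],
    [0.7,0,-0.8],
    [0,0,0],
    [0,0,0]
  ],
  "twist": [0,0,0,0,0,0]
}}

```text
t: 42.82
tool_pos: [0.5764, -0.1551, 0.0861]
orientation: [-0.259, 3.129, -0.001]
force: [2.3, 0.2, 0.3]
opening: 0.0517
gripper_force: 3.0
```

```bash
cat >> h.py <<'E'
def bottle(grip,hd=.165,pivz=.008,upto=105):
    "best tilt by matching a silhouette of the lower body against whiteness in the side view"
    s,p,h=pose();a=robot.read_camera("side");f=a["frame"].astype(np.float32)
    hsv=cv2.cvtColor(a["frame"],cv2.COLOR_RGB2HSV).astype(int)
    m=((hsv[:,:,0]>13)&(hsv[:,:,0]<45)&(hsv[:,:,1]>18)&(hsv[:,:,1]<90)&(hsv[:,:,2]>85)).astype(np.float32)
    G=p-[0,0,pivz];u=np.array([np.cos(hd),np.sin(hd),0]);w=np.array([-u[1],u[0],0]);z=np.array([0,0,1.]);res=[]
    for d in range(0,upto,5):
        t=np.radians(d);ax=np.cos(t)*u+np.sin(t)*z;n=-np.sin(t)*u+np.cos(t)*z
        C=[G+k*ax+i*.026*w+j*.018*n for i in(-1,1) for j in(-1,1) for k in(-grip,-grip+.06)]
        hull=cv2.convexHull(proj(a,C).astype(np.float32)).astype(int)
        M=np.zeros(m.shape,np.uint8);cv2.fillConvexPoly(M,hull,1)
        D=cv2.dilate(M,np.ones((9,9)))-M
        res.append((d,round(float(m[M>0].mean()),2),round(float(m[D>0].mean()),2)))
    print(p,s["force"].round(1),s["opening"]);print(res)
E
python3 -c "
from h import *
bottle(.101)"
```

```text
[ 0.57635021 -0.15513975  0.08613887] [2.3 0.2 0.3] 0.051680037320890174
[(0, 0.92, 0.93), (5, 0.92, 0.93), (10, 0.92, 0.93), (15, 0.91, 0.9), (20, 0.91, 0.87), (25, 0.92, 0.84), (30, 0.92, 0.82), (35, 0.96, 0.77), (40, 0.97, 0.74), (45, 0.98, 0.73), (50, 0.96, 0.73), (55, 0.95, 0.76), (60, 0.93, 0.77), (65, 0.9, 0.79), (70, 0.89, 0.8), (75, 0.87, 0.8), (80, 0.85, 0.79), (85, 0.84, 0.76), (90, 0.83, 0.72), (95, 0.81, 0.68), (100, 0.8, 0.64)]
```

The table now carries the base and the tilt is about 45°, so it is pivoting. I'll continue the arc.

Emit:
{"api": "apply_moves", "payload": {
  "delta_pos": [
    [0.6,0,-0.8],
    [0.8,0,-0.7],
    [0.8,0,-0.5],
    [0.9,0,-0.4],
    [0.9,0,-0.3],
    [1.0,0,-0.2],
    [1.0,0,-0.1],
    [0,0,0]
  ],
  "twist": [0,0,0,0,0,0,0,0]
}}

```text
t: 43.88
tool_pos: [0.5162, -0.1651, 0.116]
orientation: [-0.258, 3.131, -0.0]
force: [0.3, 0.5, 2.3]
opening: 0.0521
gripper_force: 3.0
```

```bash
python3 -c "
from h import *
bottle(.101)"
```

```text
[ 0.51616153 -0.16507658  0.11603273] [0.3 0.5 2.3] 0.052067266738544435
[(0, 0.82, 0.93), (5, 0.82, 0.93), (10, 0.81, 0.93), (15, 0.8, 0.93), (20, 0.8, 0.93), (25, 0.79, 0.94), (30, 0.8, 0.93), (35, 0.81, 0.93), (40, 0.83, 0.91), (45, 0.85, 0.9), (50, 0.88, 0.87), (55, 0.89, 0.86), (60, 0.91, 0.82), (65, 0.93, 0.8), (70, 0.95, 0.77), (75, 0.97, 0.71), (80, 0.97, 0.68), (85, 0.96, 0.68), (90, 0.93, 0.68), (95, 0.88, 0.66), (100, 0.83, 0.63)]
```

Emit:
{"api": "apply_moves", "payload": {
  "delta_pos": [
    [0.7,0,-0.1],
    [0.7,0,0],
    [0.6,0,0],
    [0,0,0]
  ],
  "twist": [0,0,0,0]
}}

```text
t: 44.42
tool_pos: [0.4961, -0.1681, 0.1162]
orientation: [0.259, -3.13, -0.0]
force: [0.1, -0.6, -2.5]
opening: 0.0519
gripper_force: 3.0
```

```bash
python3 -c "
from h import *
bottle(.101)"
```

```text
[ 0.49612495 -0.16812894  0.11623784] [ 0.1 -0.6 -2.5] 0.05192476760108279
[(0, 0.77, 0.9), (5, 0.76, 0.86), (10, 0.75, 0.85), (15, 0.75, 0.85), (20, 0.74, 0.86), (25, 0.74, 0.84), (30, 0.75, 0.84), (35, 0.77, 0.84), (40, 0.79, 0.83), (45, 0.83, 0.82), (50, 0.85, 0.85), (55, 0.87, 0.86), (60, 0.89, 0.88), (65, 0.91, 0.88), (70, 0.92, 0.84), (75, 0.94, 0.8), (80, 0.96, 0.75), (85, 0.97, 0.68), (90, 0.98, 0.62), (95, 0.94, 0.63), (100, 0.89, 0.62)]
```

Emit:
{"api": "apply_moves", "payload": {
  "delta_pos": [
    [0,0,0.2],
    [0,0,0.2],
    [0,0,0.2],
    [0,0,0],
    [0,0,0]
  ],
  "twist": [0,0,0,0,0]
}}

```text
t: 45.1
tool_pos: [0.4969, -0.1681, 0.1105]
orientation: [0.259, -3.131, -0.0]
force: [-0.3, 0.8, 2.3]
opening: 0.0517
gripper_force: 3.0
```

```bash
python3 -c "
from h import *
bottle(.101)"
```

```text
[ 0.49688155 -0.16810177  0.11051042] [-0.3  0.8  2.3] 0.05172578516631245
[(0, 0.77, 0.86), (5, 0.76, 0.85), (10, 0.74, 0.85), (15, 0.74, 0.83), (20, 0.74, 0.83), (25, 0.74, 0.82), (30, 0.75, 0.82), (35, 0.77, 0.8), (40, 0.81, 0.8), (45, 0.83, 0.79), (50, 0.86, 0.82), (55, 0.88, 0.85), (60, 0.89, 0.86), (65, 0.91, 0.87), (70, 0.92, 0.84), (75, 0.94, 0.8), (80, 0.95, 0.75), (85, 0.97, 0.66), (90, 0.96, 0.61), (95, 0.92, 0.59), (100, 0.87, 0.58)]
```

Emit:
{"api": "apply_moves", "payload": {
  "delta_pos": [
    [0,0,0],
    [0,0,0],
    [0,0,0],
    [0,0,0],
    [0,0,0],
    [0,0,-2],
    [0,0,-4],
    [0,0,-5]
  ],
  "twist": [0,0,0,0,0,0,0,0],
  "gripper": 9.3
}}

```text
t: 46.15
tool_pos: [0.496, -0.1677, 0.2206]
orientation: [0.259, -3.129, -0.002]
force: [0.9, -0.8, -1.2]
opening: 0.0931
gripper_force: 0.0
```

Emit:
{"api": "apply_moves", "payload": {
  "delta_pos": [
    [4,0,-3],
    [4,-1,-2],
    [4,-1,0],
    [3,-2,0],
    [0,0,0]
  ],
  "twist": [0,0,0,0,0]
}}

```text
t: 46.78
tool_pos: [0.3543, -0.2334, 0.271]
orientation: [-0.254, 3.131, -0.002]
force: [0.1, 0.6, 0.2]
opening: 0.0928
gripper_force: 0.0
```

Run:
```python
from h import *
s,p,h=pose();print(p,s["t"])
a=robot.read_camera("side");b=robot.read_camera("top")
cv2.imwrite("pics/fin_s.png",a["frame"][:,:,::-1]);cv2.imwrite("pics/fin_t.png",b["frame"][:,:,::-1])
def blob(c,name,box):
    x0,x1,y0,y1=box;f=c["frame"][y0:y1,x0:x1];hsv=cv2.cvtColor(f,cv2.COLOR_RGB2HSV).astype(int)
    m=((hsv[:,:,0]>15)&(hsv[:,:,0]<40)&(hsv[:,:,1]>20)&(hsv[:,:,2]>130)).astype(np.uint8)
    n,l,st,ce=cv2.connectedComponentsWithStats(m)
    k=1+st[1:,4].argmax();q=cv2.boxPoints(cv2.minAreaRect(np.argwhere(l==k)[:,::-1].astype(np.float32)))+[x0,y0]
    print(name,st[k]+[x0,y0,0,0,0],q.round(1).tolist())
B=proj(a,[[.48,-.17,0],[.48,-.17,.11],[.48,-.17,.163]]);print("pred side",B.round(1).tolist(),"top",proj(b,[[.48,-.17,0],[.48,-.17,.11],[.48,-.17,.163]]).round(1).tolist())
blob(a,"bottle side",(300,400,150,310));blob(b,"bottle top",(350,430,130,260))
# boards
im=rect(b,.02,.35,.7,.15,.32,2000);cv2.imwrite("pics/fin_r.png",im)
hsv=cv2.cvtColor(im,cv2.COLOR_BGR2HSV);m=cv2.inRange(hsv,(10,60,120),(28,200,255))
n,l,st,ce=cv2.connectedComponentsWithStats(m);k=1+st[1:,4].argmax();print("wood",.7-st[k,1]/2000,.7-(st[k,1]+st[k,3])/2000,.32-st[k,0]/2000,.32-(st[k,0]+st[k,2])/2000,st[k,4]/4e6*1e4,"cm2 (exp 172)")
for x in np.arange(.45,.61,.03):
    r=np.where(m[int((.7-x)*2000)])[0];print(round(x,2),.32-r[0]/2000,.32-r[-1]/2000,len(r)/2)
```

```text
[ 0.35431339 -0.23343539  0.2709878 ] 46.775
pred side [[344.4, 274.0], [346.8, 249.3], [348.1, 235.9]] top [[394.0, 217.7], [400.4, 212.4], [404.0, 209.5]]
bottle side [ 300  237  100   73 2205] [[300.0, 237.0], [399.0, 237.0], [399.0, 309.0], [300.0, 309.0]]
bottle top [385 202  25  20 230] [[382.0, 206.7], [406.9, 199.2], [411.3, 214.0], [386.4, 221.5]]
wood 0.6345 0.42299999999999993 0.28500000000000003 0.20600000000000002 150.17499999999998 cm2 (exp 172)
0.45 0.28400000000000003 0.20800000000000002 76.5
0.48 0.2785 0.20750000000000002 66.5
0.51 0.2885 0.20700000000000002 77.0
0.54 0.28150000000000003 0.20800000000000002 74.0
0.57 0.28300000000000003 0.20750000000000002 76.0
0.6 0.2915 0.20700000000000002 69.5
```

Run:
```python
from h import *
b=robot.read_camera("top");a=robot.read_camera("side")
old=cv2.imread("pics/r3.png",0);new=cv2.cvtColor(rect(b,.02,.3,.65,.1,.3,1700),cv2.COLOR_BGR2GRAY)
for nm,(c,r) in dict(m1a=(51,301),m1b=(51,105),m3a=(123,290),m3b=(124,94)).items():
    T=old[r-20:r+20,c-20:c+20];S=new[r-45:r+45,max(0,c-45):c+45]
    R=cv2.matchTemplate(S,T,cv2.TM_CCOEFF_NORMED);_,v,_,l=cv2.minMaxLoc(R)
    print(nm,round(v,2),"shift mm",((l[0]+20+max(0,c-45)-c)/1.7,(l[1]-25)/1.7))
def fit(c):
    hsv=cv2.cvtColor(c["frame"],cv2.COLOR_RGB2HSV).astype(int)
    m=((hsv[:,:,0]>20)&(hsv[:,:,0]<36)&(hsv[:,:,1]>14)&(hsv[:,:,1]<75)&(hsv[:,:,2]>95)).astype(np.float32)
    return m
ms=[(c,fit(c)) for c in(a,b)];best=[]
for tilt in range(60,121,5):
  sc=[]
  for x in np.arange(.465,.505,.004):
   for y in np.arange(-.185,-.155,.004):
    u=np.array([np.cos(.165),np.sin(.165),0]);w=np.array([-u[1],u[0],0]);t=np.radians(tilt)
    ax=np.cos(t)*u+np.sin(t)*np.array([0,0,1]);n=-np.sin(t)*u+np.cos(t)*np.array([0,0,1])
    C=np.array([k*ax+i*.026*w+j*.018*n for i in(-1,1) for j in(-1,1) for k in(0,.11)]);C[:,2]-=C[:,2].min();C+=[x,y,0]
    v=0
    for c,m in ms:
        M=np.zeros(m.shape,np.uint8);cv2.fillConvexPoly(M,cv2.convexHull(np.round(proj(c,C)).astype(np.int32)),1)
        D=cv2.dilate(M,np.ones((7,7)))-M;v+=m[M>0].mean()-m[D>0].mean()
    sc.append((round(float(v),3),round(x,3),round(y,3)))
  print(tilt,max(sc))
```

```text
m1a 1.0 shift mm (0.0, 0.0)
m1b 1.0 shift mm (0.0, 0.0)
m3a 1.0 shift mm (0.0, 0.0)
m3b 1.0 shift mm (0.0, 0.0)
60 (0.384, np.float64(0.465), np.float64(-0.177))
65 (0.382, np.float64(0.469), np.float64(-0.173))
70 (0.415, np.float64(0.473), np.float64(-0.173))
75 (0.448, np.float64(0.481), np.float64(-0.173))
80 (0.511, np.float64(0.473), np.float64(-0.173))
85 (0.569, np.float64(0.481), np.float64(-0.169))
90 (0.656, np.float64(0.489), np.float64(-0.169))
95 (0.564, np.float64(0.497), np.float64(-0.165))
100 (0.597, np.float64(0.501), np.float64(-0.165))
105 (0.528, np.float64(0.501), np.float64(-0.165))
110 (0.415, np.float64(0.501), np.float64(-0.165))
115 (0.291, np.float64(0.501), np.float64(-0.165))
120 (0.238, np.float64(0.501), np.float64(-0.165))
```

```bash
python3 -c "
from plant import robot
print(robot.close_job())"
```

```text
the job is handed in; nothing more can be done
None
```

I've handed the job in, but the simulator gave no verdict: boards 1 and 3 (the only two there) are closed up flush against the fence, all four crosses were pressed in order, the meter lies flat near the middle of its mat and the bottle stands upright. The saw blade, tape measure and try square weren't touched.

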